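# Crank the bench lift level with the transfer stand

### The job

Swing the folded crank handle of the bench lift fully out so that it stands square to its arm, then crank until the lift's plate, with the flask on it, is level with the top of the four-legged steel stand beside it. Then fold the handle fully back down onto the crank arm and let go. Keep the flask standing on the plate, and do not tip over any of the other glassware.

Things in the scene. Friction and masses are not known exactly. Their poses are not given: they have to be found in the camera images.
- lift: Hand-cranked bench lift, fixed. White console, 170 mm wide, with a sloping aluminium front panel (176 x 170 mm) facing the robot (own -x); behind it (own +x) a grey housing with the rising plate. Origin on the bench, own z up. Panel centre at own (-90, 0, 115) mm; panel's outward normal (-0.426, 0, 0.905), 0.44 rad (25 deg) from vertical; upslope (0.905, 0, 0.426).
- crank_hub (a point): Point on the panel surface where the crank axis (the panel's outward normal) leaves it. The bar-shaped crank arm (14 mm wide, 10 mm thick, reaching 78 mm from the axis on the handle side, 20 mm on the other) turns 22 to 32 mm out from the panel on a shaft of 9 mm radius (18 mm radius collar, 6 mm high, at the panel).
- crank (a joint): Crank angle, rad. At 0 the arm points upslope from the hub; grows clockwise as one looks at the panel from outside. Clockwise raises the plate 30 mm a turn (4.775 mm per rad), anticlockwise lowers it; it stays where it is left. Takes about 0.2 N m (3 N at the handle). Range -2 to 15 rad.
- handle_pivot (a point): Pivot of the folding handle near the end of the crank arm: 66 mm from the crank axis, 44 mm out from the panel. Its axis lies across the arm, parallel to the panel; the handle swings in the plane of the arm and the crank axis.
- handle (a joint): Fold angle of the handle, rad. 0 = folded: it lies along the arm from the pivot inwards over the hub, centreline 44 mm out from the panel (12 mm above the arm's outer face). 1.571 (a stop) = swung out, square to the panel. A stiff pivot (0.08 N m, 1.5 N near the end) holds it at any angle.
- handle_end (a point): Centre of the free end of the handle, 84 mm from the pivot along the handle's centreline. Handle: round black grip, 22 mm diameter, from 18 to 84 mm from the pivot; the grip turns freely on its steel spindle.
- stand_top (a point): Centre of the top face of the fixed steel stand: 130 x 130 mm square plate, 8 mm thick, on four straight legs, close beside the lift's plate on its left or right. Its height differs from start to start, 200 to 225 mm over the bench; always higher than the lift's plate at the start. (On the lift's other side is a low white stirrer, not concerned.)
- flask: Stoppered conical glass flask, 82 mm across the foot, 144 mm high, loose on the lift's plate. Origin: centre of its underside; own z up.
- measure: Tall measuring cylinder, 70 mm foot, 36 mm tube, 203 mm high, loose on the bench beside the console. Origin: centre of its underside; own z up.
- beaker: Glass beaker, 84 mm across, 110 mm high, loose on the bench on the other side of the console. Origin: centre of its underside; own z up.
- beaker_small: Glass beaker, 60 mm across, 75 mm high, loose on the bench. Origin: centre of its underside; own z up.
- lamp_bar (a point): Centre of the underside of a white lamp bar (28 mm wide, 22 mm high, 200 mm long along the lift's own y) fixed to the lift over the panel: own (-45, 0, 360) mm, on two posts at own x -9, y +-75 mm. Under it there is no room for a vertical hand at the upper part of the crank's circle.
- platform_top (a point): Centre of the top face of the lift's square steel plate, 140 x 140 mm, 10 mm thick, on two steel columns; it rises straight up as the crank turns clockwise and stays level.
Things that resemble listed ones, but are neither listed nor needed, are in the scene too. Leave any purple look-alike of the flask alone.

How it is judged:
On the way, in this order (a step that is already met when the one before it is completed fails the run):
1. the handle is swung fully out (within 0.25 rad of its stop) with the plate still short of the stand (value of joint handle above 1.32 rad and z of stand_top in the frame of platform_top above 0.008 m), for 0.1 s.
2. with the handle still out, the plate is cranked level with the stand's top (within 4 mm) (value of joint handle above 1.2 rad and z of stand_top in the frame of platform_top between -0.004 and 0.004 m), for 0.2 s.
At the end, for the whole second after the job is handed in: The handle is folded down (within 0.15 rad of fully folded), the lift's plate is level with the stand's top within 4 mm, and the flask stands upright and at rest on the plate, its centre within 80 mm of the plate's (value of joint handle below 0.15 rad and z of stand_top in the frame of platform_top between -0.004 and 0.004 m and angle between flask's own z axis and vertical below 0.1 rad and z of flask in the frame of platform_top between -0.004 and 0.006 m and horizontal distance between flask and platform_top below 0.08 m and linear speed of flask below 0.02 m/s); the robot touches nothing.
It fails at once if the flask tips or falls off the plate (angle between flask's own z axis and vertical above 0.4 rad or height (world z) of flask below 0.14 m).
It fails at once if other glassware is tipped over (angle between any of measure, beaker, beaker_small's own z axis and vertical above 0.6 rad).
It also fails if it takes over 70 s, if anything falls off the work surface, if the arm or the gripper's body presses on something with over 40 N, if the wrist force passes 120 N, or if a joint passes its speed limit or range.

### The arm

A 7-joint arm with a two-finger parallel gripper is mounted at the origin on the work surface. World frame = base frame: x ahead of the robot, y to its left, z up, the work surface at z = 0. Lengths are in m, angles in rad, forces in N, time in s.
With the tool pointing down it reaches from about 0.4 to 0.85 m from the base axis. Payload 10.4 kg.
Tool frame: the origin (TCP) lies midway between the tips of the shut fingers; the grasp point (between the pads) lies manip.pinch_z behind it (manip.pinch_z is the distance from the TCP to the grasp point, in m); z points along the fingers, y is the direction in which the jaws open and shut (so a half turn about z gives the same grasp; the last joint's range is limited). The gripper opens to 85 mm and grips with 20 to 120 N. Pads are 22 mm wide; open, the fingers measure 114 mm over their backs; the gripper's body (76 mm by 85 mm) begins 54 mm behind the grasp point. The pads swing forward as they close: fully open they stand 13 mm farther back than shut.
Start: joints at [-1.279, 0.332, -0.065, 1.46, 0.022, 1.35, -0.088], TCP at [0.194, 0.594, 0.231] pointing down, gripper open.
Joint ranges: [-2.6, 2.6], [-0.5, 2.12], [-1.47, 1.34], [0.16, 2.42], [-1.27, 4.41], [0.06, 2.06], [-2.6, 2.6]. Speed limits (rad/s): [2.22, 2.22, 2.79, 2.79, 3.14, 3.14, 3.14].

### API

Orientations are given as a unit quaternion [x, y, z, w].
In Python, from workcell import manip gives the robot as it stands.
- The arm moves only by the shell command python3 -m handwheel 'ROWS' [FORCE]. ROWS is JSON, a list that holds one entry, the list of rows, each a list of 7 numbers: the shift along the tool's x, y, z in m, then the turn, a rotation vector about the tool's x, y, z in rad, then the finger opening in m, from 0 to 0.0854. In form: [[[tx, ty, tz, ax, ay, az, claw], ...]]. A call has 1 to 8 rows; each row is the pose to reach, as a shift and turn from the pose commanded when the call began, along the tool's axes at that moment; what a row does not reach only later rows make up. A row lasts 1/8 s, in which the tool goes at most 62.5 mm and 10.7 degrees, less where a joint would pass 70% of its speed; a pose out of reach is approached as far as the arm can. A call with a gripper value outside its range is refused whole. The fingers move at their own pace and stop on an object; FORCE is the grip in N (left out, the last holds). Time passes only in rows, so rows that repeat a pose let the fingers close. It gives the time, the measured TCP pose, the force and the opening at its end, in the units of the state.
- manip.get_obs(): the state, without advancing time (a new reading comes with each control period).
- manip.camera(name): name is "scene" or "side" or "wrist"; returns the picture (480x640x3 uint8, blue, green, red); there is no depth.
- manip.calibration(name): a dict with "fx", "fy", "cx", "cy" (pixels), "k1" (the pictures are not rectified: a ray, as slopes to the right and down, at radius r is drawn at 1 + k1 r^2 times it, then the intrinsics apply), "view" (4x4, takes a point from world to camera coordinates); the wrist camera has in their place "tool_from_camera" (4x4, takes a point from camera to tool coordinates, whose origin is the TCP and whose axes are the flange's). Camera axes: x right, y up, looking along -z (the intrinsics and any distortion apply to the point x, -y, -z); pixel columns grow to the right and rows downward; lengths in m; the calibration is good to about 2 mm. A picture is of the moment at which its call begins: read the wrist's pose just before it. calibration takes no time and is no camera call.
- manip.hand_in(): hands the job in, once; it reports no verdict.
The state is a dict: "clock": time; "joint_pos": joint angles; "joint_velocities": joint speeds; "tau": joint torques, N m; "position": TCP position; "ee_rot": TCP orientation; "ft_force": force on the tool from outside, world axes, zero at the start; "torque": the same for the moment, N m; "grip_width": opening from 0.0 (shut) to 1.0 (fully open).
Only numpy, scipy, OpenCV 4.12 (cv2) and the standard library are available. Lean on these libraries where they do the work, as an engineer would, in place of code of your own. Each camera call takes 0.05 s, during which the arm holds its last target.

## Working session

There is one attempt and no reset: what is moved stays moved. The work goes in short steps, Python scripts to look and compute and a shell command to move; the robot and the scene stay as the last step left them, time stands still between calls to the robot, and variables do not carry over. Pictures are saved under pics/ and viewed, and the job is handed in when it is done.

```bash
ls; mkdir -p pics; python3 - <<'E'
from workcell import manip
import cv2,numpy as np
np.set_printoptions(precision=4,suppress=True)
print(manip.get_obs(), manip.pinch_z)
for n in ["scene","side","wrist"]:
    cv2.imwrite(f"pics/a_{n}.png",manip.camera(n)); print(n,manip.calibration(n))
E
```

```text
pics
{'clock': 0.0, 'joint_pos': array([-1.2786,  0.3329, -0.0647,  1.461 ,  0.0216,  1.3499, -0.0885]), 'joint_velocities': array([ 0.001 , -0.0004,  0.0007, -0.0005,  0.0007, -0.0007, -0.0012]), 'tau': array([  0.0001, -62.5446,   0.0496, -39.1602,   0.0163,   0.0099,
         0.    ]), 'position': array([0.1934, 0.5939, 0.2305]), 'ee_rot': array([ 0.1567,  0.9876, -0.0007, -0.0001]), 'ft_force': array([-0.3102, -0.1634, -0.2375]), 'torque': array([-0.037 , -0.0459,  0.0107]), 'grip_width': 0.9989469671050734} 0.0187
scene {'fx': 479.20507242822003, 'fy': 479.20507242822003, 'cx': 325.3399267790178, 'cy': 243.94492314960954, 'k1': -0.02527400990743952, 'view': array([[-0.3938,  0.9192, -0.0006,  0.1582],
       [-0.6658, -0.2848,  0.6896,  0.2561],
       [ 0.6337,  0.272 ,  0.7242, -1.5419],
       [ 0.    ,  0.    ,  0.    ,  1.    ]])}
side {'fx': 575.3446062996753, 'fy': 575.3446062996753, 'cx': 313.76519565515673, 'cy': 236.624321204773, 'k1': -0.0604364773362541, 'view': array([[ 0.9882, -0.152 , -0.0199, -0.5645],
       [ 0.1264,  0.7341,  0.6671, -0.288 ],
       [-0.0868, -0.6618,  0.7447, -1.267 ],
       [ 0.    ,  0.    ,  0.    ,  1.    ]])}
wrist {'fx': 357.4054461282819, 'fy': 357.4054461282819, 'cx': 316.3776697798362, 'cy': 240.3232732997506, 'k1': -0.06951339915750462, 'tool_from_camera': array([[-0.0005,  0.9487,  0.3162,  0.0807],
       [ 1.    ,  0.0004,  0.0004,  0.0012],
       [ 0.0002,  0.3162, -0.9487, -0.1425],
       [ 0.    ,  0.    ,  0.    ,  1.    ]])}
```

View pics/a_scene.png

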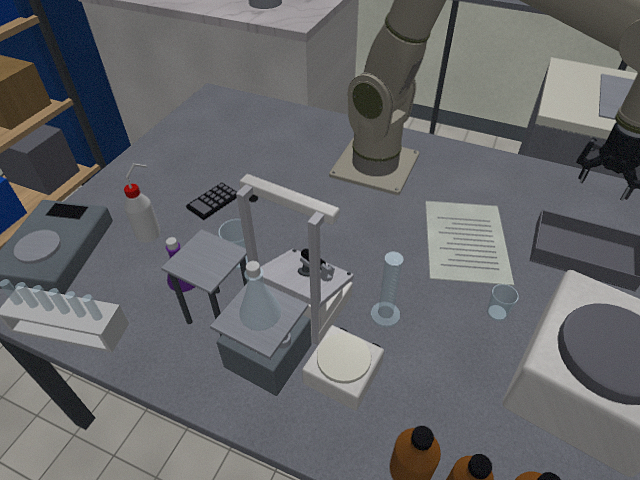

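View pics/a_side.png

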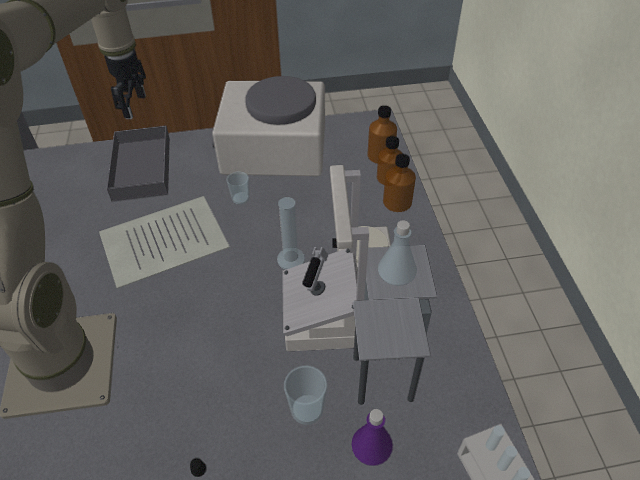

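View pics/a_wrist.png

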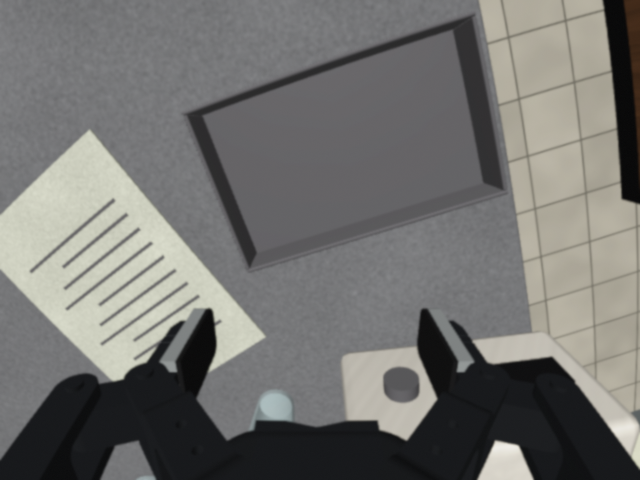

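```bash
cat > h.py <<'E'
from workcell import manip
import cv2,numpy as np
from scipy.spatial.transform import Rotation as R
from scipy.optimize import least_squares
np.set_printoptions(precision=4,suppress=True)
def view(n):
    c=manip.calibration(n)
    if 'view' in c: return c,np.array(c['view'])
    o=manip.get_obs(); T=np.eye(4);T[:3,:3]=R.from_quat(o['ee_rot']).as_matrix();T[:3,3]=o['position']
    return c,np.linalg.inv(T@np.array(c['tool_from_camera']))
def proj(cv,P):
    c,V=cv; P=np.atleast_2d(P); p=P@V[:3,:3].T+V[:3,3]
    u=p[:,0]/-p[:,2]; v=-p[:,1]/-p[:,2]; f=1+c['k1']*(u*u+v*v)
    return np.c_[c['fx']*u*f+c['cx'],c['fy']*v*f+c['cy']]
def ray(cv,px):
    c,V=cv; K=np.array([[c['fx'],0,c['cx']],[0,c['fy'],c['cy']],[0,0,1.]])
    u,v=cv2.undistortPoints(np.array([[px]],float),K,np.array([c['k1'],0,0,0.]))[0,0]
    d=V[:3,:3].T@np.array([u,-v,-1]); o=-V[:3,:3].T@V[:3,3]
    return o,d/np.linalg.norm(d)
def plane(cv,px,z):
    o,d=ray(cv,px); return o+d*(z-o[2])/d[2]
def tri(pairs):
    A=np.zeros((3,3));b=np.zeros(3)
    for cv,px in pairs:
        o,d=ray(cv,px);M=np.eye(3)-np.outer(d,d);A+=M;b+=M@o
    X=np.linalg.solve(A,b); return X,[proj(cv,X)[0]-px for cv,px in pairs]
def snap(n,name,box=None,s=1):
    cv=view(n); im=manip.camera(n); cv2.imwrite(f'pics/{name}_full.png',im)
    if box:
        x0,y0,x1,y1=box; im=cv2.resize(im[y0:y1,x0:x1],None,fx=s,fy=s,interpolation=cv2.INTER_CUBIC)
        cv2.imwrite(f'pics/{name}.png',im)
    return cv
E
python3 - <<'E'
import cv2
def c(n,x0,y0,x1,y1,s,o):
    im=cv2.imread(f'pics/a_{n}.png'); cv2.imwrite(f'pics/{o}.png',cv2.resize(im[y0:y1,x0:x1],None,fx=s,fy=s,interpolation=cv2.INTER_CUBIC))
c('side',270,210,450,360,4,'c_side'); c('scene',150,160,400,400,2.5,'c_scene')
E
```

```text
(no output)
```

View pics/c_side.png

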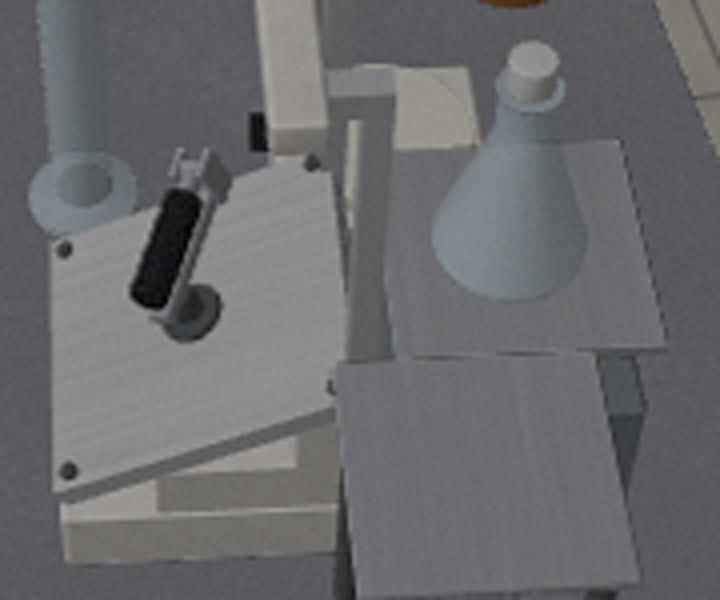

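View pics/c_scene.png

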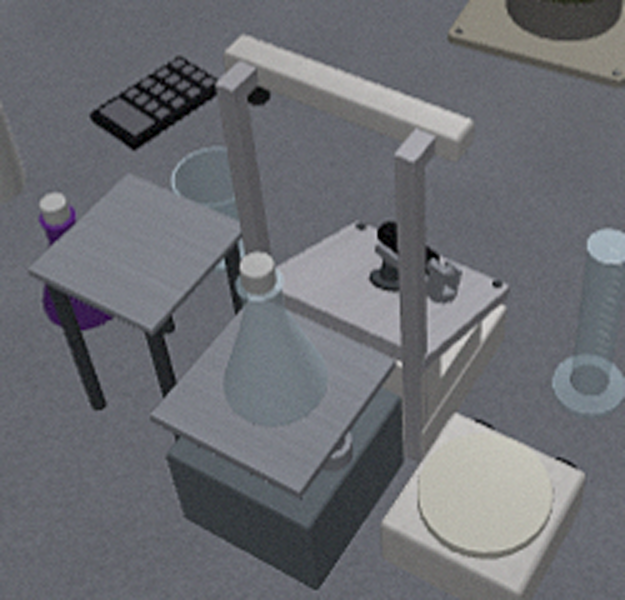

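```bash
python3 - <<'E'
from h import *
S=view('side');C=view('scene')
s=lambda x,y:np.array([x/4+270-.4,y/4+210-.4]); c=lambda x,y:np.array([x/2.5+150-.3,y/2.5+160-.3])
n=np.array([-.426,0,.905]);u=np.array([.905,0,.426]);yv=np.array([0,1,0]);P0=np.array([-.09,0,.115])
cor={(a,b):P0+a*.088*u+b*.085*yv for a in(-1,1) for b in(-1,1)}
obs=[(S,(-1,1),s(51,238)),(S,(1,1),s(330,163)),(S,(1,-1),s(346,400)),(S,(-1,-1),s(55,488)),
(C,(-1,-1),c(362,222)),(C,(-1,1),c(508,289)),(C,(1,1),c(425,358))]
def W(p,X): return R.from_euler('z',p[2]).as_matrix()@X+[p[0],p[1],0]
def res(p): return np.concatenate([proj(v,W(p,cor[k]))[0]-o for v,k,o in obs])
r=least_squares(res,[.6,0,0]);p=r.x;print(p,r.fun.reshape(-1,2))
for nm,a,b in [('st',s(335,365),c(130,175)),('st',s(597,352),c(32,268)),('st',s(637,582),None),('st',s(357,597),None)]:
    pass
# stand corners: side TL(-x,+y) TR(+x,+y) BR(+x,-y) BL(-x,-y)
st=[tri([(S,s(335,365)),(C,c(243,235))]),tri([(S,s(597,352)),(C,c(152,330))]),tri([(S,s(637,582)),(C,c(32,268))]),tri([(S,s(357,597)),(C,c(130,175))])]
for t in st: print('stand',t)
print(np.mean([t[0] for t in st],0))
pl=[tri([(S,s(620,140)),(C,c(300,490))]),tri([(S,s(665,347)),(C,c(152,418))])]
for t in pl: print('plat',t)
np.save('lift.npy',p)
E
```

```text
[ 0.6765  0.0188 -0.1361] [[ 0.7659  1.0677]
 [ 0.4624 -2.9812]
 [ 1.5664  1.0617]
 [-1.708   0.9817]
 [-0.1515 -0.793 ]
 [ 2.0128 -0.3473]
 [-0.6661  0.0016]]
stand (array([ 0.6462, -0.0716,  0.196 ]), [array([1.6512, 0.9663]), array([ 1.5152, -0.9567])])
stand (array([ 0.7702, -0.086 ,  0.2014]), [array([-0.3569, -0.1693]), array([-0.3543,  0.1931])])
stand (array([ 0.7537, -0.2125,  0.1999]), [array([-0.5343, -0.2338]), array([-0.48  ,  0.2245])])
stand (array([ 0.6279, -0.199 ,  0.1986]), [array([0.2209, 0.121 ]), array([ 0.1831, -0.1015])])
[ 0.6995 -0.1423  0.199 ]
plat (array([0.8325, 0.0738, 0.1667]), [array([-0.1593, -0.0788]), array([-0.1837,  0.1143])])
plat (array([ 0.8187, -0.0623,  0.1613]), [array([0.1084, 0.0476]), array([ 0.1123, -0.0612])])
```

```bash
cat >> h.py <<'E'
nL=np.array([-.426,0,.905]);uL=np.array([.905,0,.426]);yL=np.array([0,1.,0]);P0=np.array([-.09,0,.115])
def lift(): return np.load('lift.npy')
def l2w(X):
    p=lift(); return R.from_euler('z',p[2]).as_matrix()@np.asarray(X)+[p[0],p[1],0]
def w2l(X):
    p=lift(); return R.from_euler('z',p[2]).as_matrix().T@(np.asarray(X)-[p[0],p[1],0])
def panel(cv,px,h): # -> (upslope, left) coords on plane h out of panel, from panel centre
    o,d=ray(cv,px); n=l2w(nL)-l2w([0,0,0]); c=l2w(P0+h*nL)
    X=o+d*((c-o)@n)/(d@n); q=w2l(X)-P0
    return np.array([q@uL,q@yL])
def pp(a,b,h): return l2w(P0+a*uL+b*yL+h*nL)
E
python3 - <<'E'
from h import *
S=view('side');C=view('scene')
s=lambda x,y:np.array([x/4+270-.4,y/4+210-.4]); c=lambda x,y:np.array([x/2.5+150-.3,y/2.5+160-.3])
print('hub S',panel(S,s(191,311),.006),'C',panel(C,c(385,278),.006))
print('end top S', panel(S,s(150,297),.044)); print('pivot S',panel(S,s(198,168),.044),panel(C,c(443,280),.044))
print('grip far end',panel(S,s(180,195),.044))
print('measure',plane(S,s(83,195),0.0),plane(C,(385,313),0)); print('beaker',plane(S,(307,408),0),'small',plane(S,(239,197),0),plane(C,(497,313),0))
E
```

```text
hub S [0.0016 0.0001] C [ 0.0068 -0.0022]
end top S [-0.0042 -0.0139]
pivot S [0.026  0.0638] [0.0347 0.0635]
grip far end [0.0147 0.0489]
measure [0.5453 0.2232 0.    ] [0.5403 0.2141 0.    ]
beaker [ 0.5286 -0.1845  0.    ] small [0.4308 0.4699 0.    ] [0.4354 0.4607 0.    ]
```

```bash
cat >> h.py <<'E'
def Rtool(th,lean=0.):
    # tool z=-n, x = arm dir at crank angle th; lean>0 turns about jaw axis so that body leans to -arm side (z tilts to +arm)
    n=l2w(nL)-l2w([0,0,0]);u=l2w(uL)-l2w([0,0,0]);y=l2w(yL)-l2w([0,0,0])
    a=np.cos(th)*u-np.sin(th)*y
    M=np.c_[a,np.cross(-n,a),-n]
    return M@R.from_euler('y',lean).as_matrix()
def rel(pos,M,cur=None):
    o=manip.get_obs(); M0=R.from_quat(o['ee_rot']).as_matrix(); p0=o['position']
    if cur is not None: p0,M0=cur
    return M0.T@(np.asarray(pos)-p0), R.from_matrix(M0.T@M).as_rotvec()
E
python3 - <<'E'
from h import *
print(pp(0,0,0),pp(0,0,.044),pp(0,0,.044)-pp(0,0,0))
n=(pp(0,0,1)-pp(0,0,0))
print(rel(pp(0,0,.26),Rtool(-1.2)),pp(0,0,.26))
print(rel(pp(0,0,.26),Rtool(-1.2),([.35,.4,.34],R.from_quat(manip.get_obs()['ee_rot']).as_matrix())))
E
```

```text
[0.5874 0.0311 0.115 ] [0.5688 0.0336 0.1548] [-0.0186  0.0025  0.0398]
(array([-0.4399, -0.4332, -0.1191]), array([-0.4383, -0.2443,  1.7315])) [0.4776 0.0461 0.3503]
(array([-0.2309, -0.297 , -0.01  ]), array([-0.4383, -0.2443,  1.7315]))
```

```bash
python3 -m handwheel '[[[-0.05,-0.04,-0.11,-0.05,-0.03,0.17,0.085],[-0.11,-0.09,-0.12,-0.1,-0.05,0.36,0.085],[-0.44,-0.433,-0.119,-0.438,-0.244,1.73,0.085],[-0.44,-0.433,-0.119,-0.438,-0.244,1.73,0.085],[-0.44,-0.433,-0.119,-0.438,-0.244,1.73,0.085],[-0.44,-0.433,-0.119,-0.438,-0.244,1.73,0.085],[-0.44,-0.433,-0.119,-0.438,-0.244,1.73,0.085],[-0.44,-0.433,-0.119,-0.438,-0.244,1.73,0.085]]]'
python3 - <<'E'
from h import *
print(manip.get_obs()['joint_pos'],rel(pp(0,0,.26),Rtool(-1.2)))
E
```

```text
clock: 1.15
position: [0.4075, 0.1859, 0.3406]
ee_rot: [0.76, 0.621, 0.15, 0.117]
ft_force: [0.9, 0.2, 0.1]
grip_width: 0.996
[-0.956  -0.3874  0.1729  1.9801  0.3419  1.2741 -1.0443] (array([-0.1232,  0.0955,  0.016 ]), array([-0.0731, -0.0445,  0.2921]))
```

```bash
python3 -m handwheel '[[[-0.06,0.048,0.008,-0.036,-0.022,0.146,0.085],[-0.123,0.095,0.016,-0.073,-0.0445,0.292,0.085],[-0.123,0.095,0.016,-0.073,-0.0445,0.292,0.085],[-0.123,0.095,0.016,-0.073,-0.0445,0.292,0.085]]]'
python3 - <<'E'
from h import *
print(manip.get_obs()['joint_pos'],rel(pp(0,0,.26),Rtool(-1.2)))
snap('wrist','b')
E
```

```text
clock: 1.65
position: [0.4779, 0.0465, 0.3502]
ee_rot: [0.841, 0.496, 0.171, 0.135]
ft_force: [-0.1, 0.1, 0.2]
grip_width: 0.996
[-0.8107 -0.4144  0.3436  1.9734  0.4071  1.2115 -1.0514] (array([-0.0005,  0.    , -0.0002]), array([-0.0014,  0.0005,  0.002 ]))
```

View pics/b_full.png

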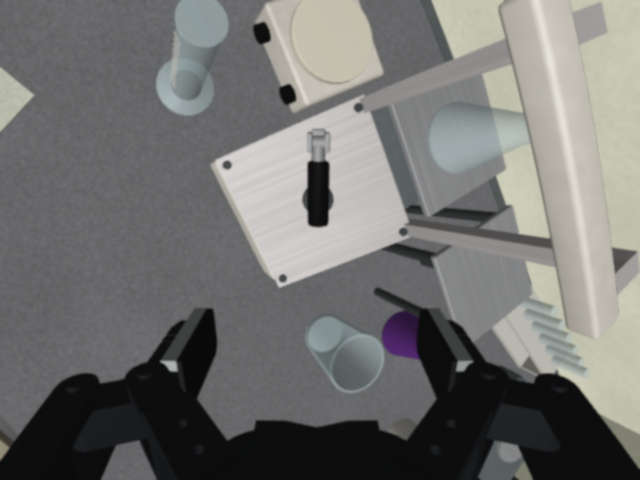

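```bash
python3 - <<'E'
import cv2
im=cv2.imread('pics/b_full.png')
cv2.imwrite('pics/b1.png',cv2.resize(im[80:300,200:430],None,fx=3.2,fy=2.7,interpolation=cv2.INTER_CUBIC))
E
```

```text
(no output)
```

View pics/b1.png

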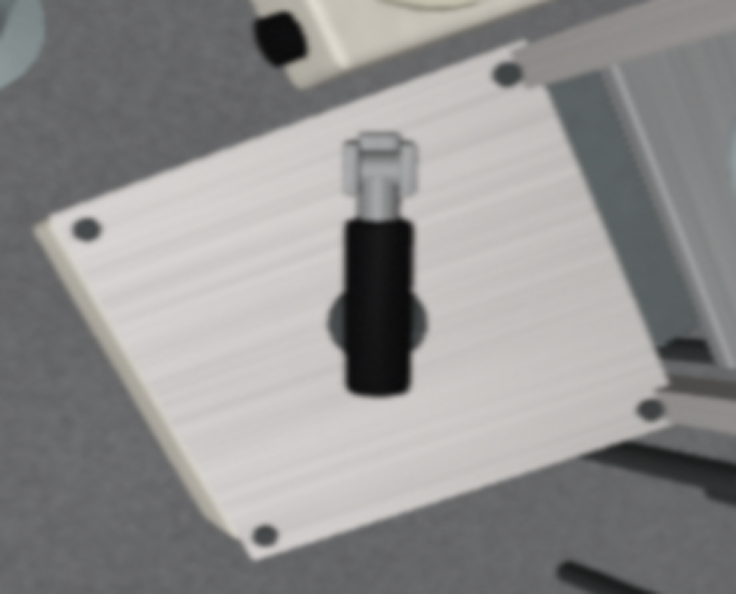

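```bash
python3 - <<'E'
from h import *
S=view('side');C=view('scene');Wc=view('wrist')
s=lambda x,y:np.array([x/4+270-.4,y/4+210-.4]); c=lambda x,y:np.array([x/2.5+150-.3,y/2.5+160-.3])
w=lambda x,y:np.array([x/3.2+200-.35,y/2.7+80-.35])
cor={(a,b):P0+a*.088*uL+b*.085*yL for a in(-1,1) for b in(-1,1)}
obs=[(S,(-1,1),s(51,238)),(S,(1,1),s(330,163)),(S,(1,-1),s(346,400)),(S,(-1,-1),s(55,488)),
(C,(-1,-1),c(362,222)),(C,(-1,1),c(508,289)),(C,(1,1),c(425,358)),
(Wc,(-1,1),w(50,217)),(Wc,(1,1),w(528,39)),(Wc,(1,-1),w(682,419)),(Wc,(-1,-1),w(255,560))]
def W(p,X): return R.from_euler('z',p[2]).as_matrix()@X+[p[0],p[1],0]
for sel in (obs,obs[7:]):
    f=lambda p: np.concatenate([proj(v,W(p,cor[k]))[0]-o for v,k,o in sel])
    r=least_squares(f,[.6,0,0],loss='soft_l1');print(r.x,r.fun.reshape(-1,2)[-4:])
    if sel is obs: np.save('lift.npy',r.x)
print('collar',panel(Wc,w(377.5,322),.006),'grip end',panel(Wc,w(378,391),.05),'grip start',panel(Wc,w(379,218),.055),'pivot',panel(Wc,w(380,165),.044),'arm tip',panel(Wc,w(380,133),.044))
E
```

```text
[ 0.6774  0.0216 -0.11  ] [[ 0.3627 -1.2377]
 [ 0.0338  0.0767]
 [ 0.7614  0.8844]
 [-0.7832 -0.2602]]
[ 0.6774  0.022  -0.1025] [[ 0.102  -0.3001]
 [-0.6369 -0.0573]
 [ 1.0112  0.3806]
 [-0.1317  0.0515]]
collar [-0.0002  0.0008] grip end [-0.0067 -0.0149] grip start [0.0184 0.0454] pivot [0.0254 0.0616] arm tip [0.0296 0.0719]
```

```bash
cat >> h.py <<'E'
TH0=-1.177
def hpose(th,phi,lean,r=.070,back=0.,yaw=None):
    n=l2w(nL)-l2w([0,0,0]);u=l2w(uL)-l2w([0,0,0]);y=l2w(yL)-l2w([0,0,0])
    a=np.cos(th)*u-np.sin(th)*y
    M=Rtool(th if yaw is None else yaw,lean)
    g=pp(0,0,.044)+.066*a+r*(-a*np.cos(phi)+n*np.sin(phi))
    return g+(manip.pinch_z-back)*M[:,2],M
E
python3 - <<'E'
from h import *
for b in(.06,.0):
  t,a=rel(*hpose(TH0,0,.45,back=b));print(t,a, hpose(TH0,0,.45,back=b)[0])
E
```

```text
[-0.024   0.0021  0.1793] [0.0014 0.4602 0.0042] [0.5438 0.0159 0.1849]
[0.0026 0.0021 0.2331] [0.0014 0.4602 0.0042] [0.5783 0.0364 0.1403]
```

```bash
python3 -m handwheel '[[[-0.01,0.001,0.06,0,0.16,0.002,0.06],[-0.02,0.002,0.12,0,0.32,0.004,0.06],[-0.024,0.002,0.179,0.001,0.46,0.004,0.06],[-0.024,0.002,0.179,0.001,0.46,0.004,0.06],[-0.024,0.002,0.179,0.001,0.46,0.004,0.06]]]'
python3 - <<'E'
from h import *
print(manip.get_obs()['joint_pos'],rel(*hpose(TH0,0,.45)))
snap('wrist','d'); snap('side','e',(250,180,400,330),4)
E
```

```text
clock: 2.33
position: [0.5427, 0.0178, 0.184]
ee_rot: [0.78, 0.514, 0.357, 0.016]
ft_force: [-0.7, -0.4, 1.6]
grip_width: 0.702
[-1.0506 -0.4826  1.0515  2.3033  0.0344  0.4617 -0.347 ] (array([-0.0008,  0.0022,  0.0593]), array([-0.0033,  0.0001,  0.0014]))
```

View pics/d_full.png

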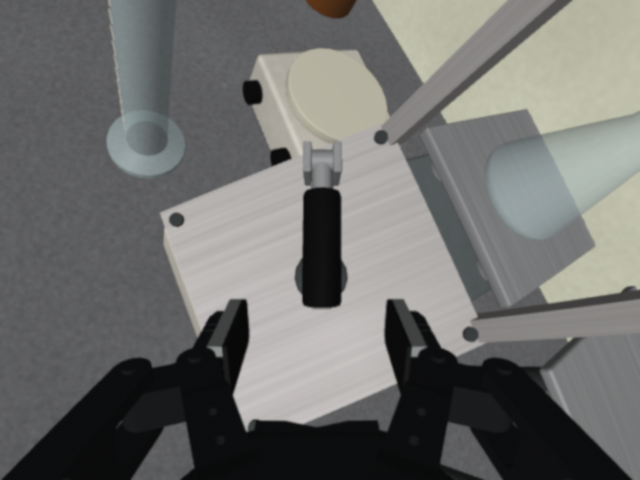

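View pics/e.png

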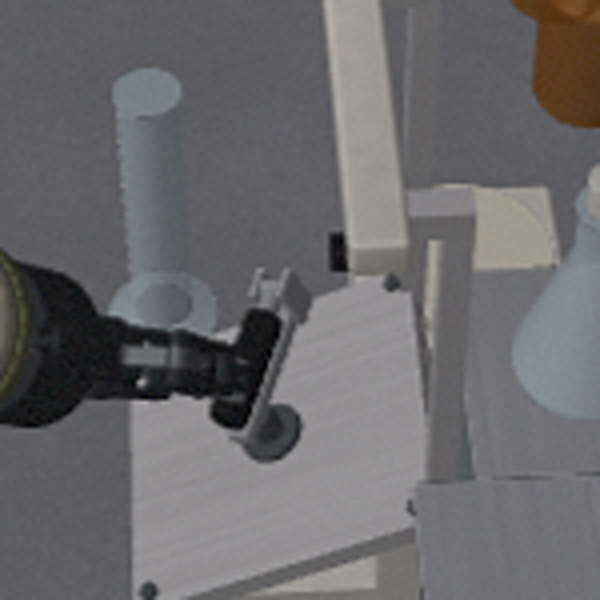

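```bash
python3 - <<'E'
from h import *
for b,l in((.03,.35),(.0,.25)):
  print(rel(*hpose(TH0,0,l,back=b)))
E
```

```text
(array([-0.0015,  0.0005,  0.0303]), array([-0.0008, -0.1006,  0.0041]))
(array([-0.0063,  0.0005,  0.0599]), array([-0.0006, -0.2006,  0.0041]))
```

```bash
python3 -m handwheel '[[[-0.0015,0.0005,0.03,0,-0.1,0.004,0.06],[-0.006,0.0005,0.06,0,-0.2,0.004,0.06],[-0.006,0.0005,0.06,0,-0.2,0.004,0.06]]]'
python3 - <<'E'
from h import *
print(manip.get_obs()['joint_pos'],rel(*hpose(TH0,0,.25)))
snap('wrist','f'); snap('side','g',(250,180,400,330),4)
E
```

```text
clock: 2.8
position: [0.5778, 0.0352, 0.1369]
ee_rot: [0.811, 0.512, 0.275, 0.07]
ft_force: [0.6, -0.0, 0.3]
grip_width: 0.702
[-1.2059 -0.1399  1.1295  2.2315 -0.0491  0.412  -0.4498] (array([-0.0012,  0.0011, -0.002 ]), array([-0.0012,  0.0052,  0.007 ]))
```

View pics/f_full.png

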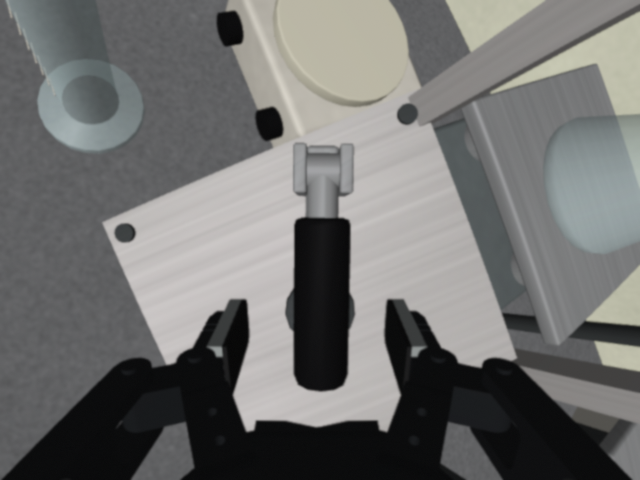

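View pics/g.png

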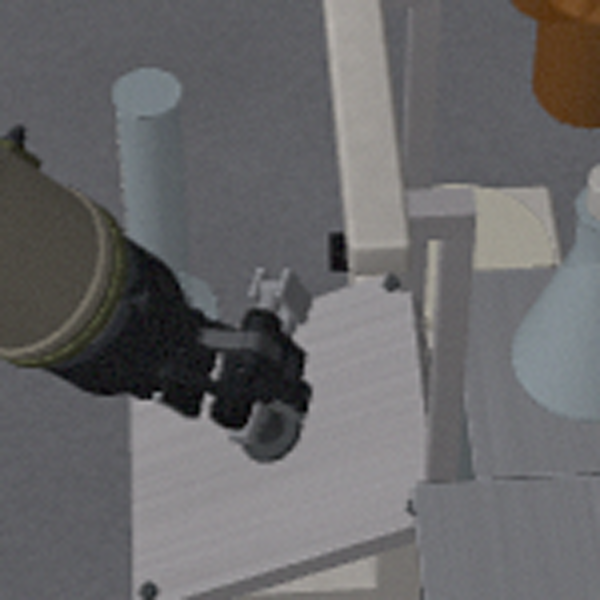

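```bash
python3 -m handwheel '[[[0,0,0,0,0,0,0.01],[0,0,0,0,0,0,0.01],[0,0,0,0,0,0,0.01],[0,0,0,0,0,0,0.01]]]' 30
python3 - <<'E'
from h import *
cur=hpose(TH0,0,.25)
M=R.from_quat(manip.get_obs()['ee_rot']).as_matrix()
print(manip.get_obs()['grip_width'])
for ph,l in ((.2,.15),(.4,.0),(.6,-.15),(.8,-.25),(1.0,-.35),(1.2,-.45),(1.4,-.5),(1.62,-.55)):
  t,a=rel(*hpose(TH0,ph,l),cur=cur);print(ph,t,a[1])
snap('side','g2',(250,180,400,330),4)
E
```

```text
clock: 3.4
position: [0.5775, 0.0316, 0.138]
ee_rot: [0.813, 0.507, 0.279, 0.067]
ft_force: [-2.3, -2.1, 3.8]
grip_width: 0.246
0.24565533553376032
0.2 [ 0.0029  0.     -0.0132] -0.10000000000000002
0.4 [ 0.0075 -0.     -0.0256] -0.25000000000000006
0.6 [ 0.0143 -0.     -0.0368] -0.39999999999999986
0.8 [ 0.024  -0.     -0.0457] -0.5000000000000001
1.0 [ 0.0352 -0.     -0.0524] -0.6
1.2 [ 0.0474 -0.     -0.0566] -0.6999999999999998
1.4 [ 0.0606 -0.     -0.0575] -0.7499999999999999
1.62 [ 0.0751 -0.     -0.0553] -0.8
```

View pics/g2.png

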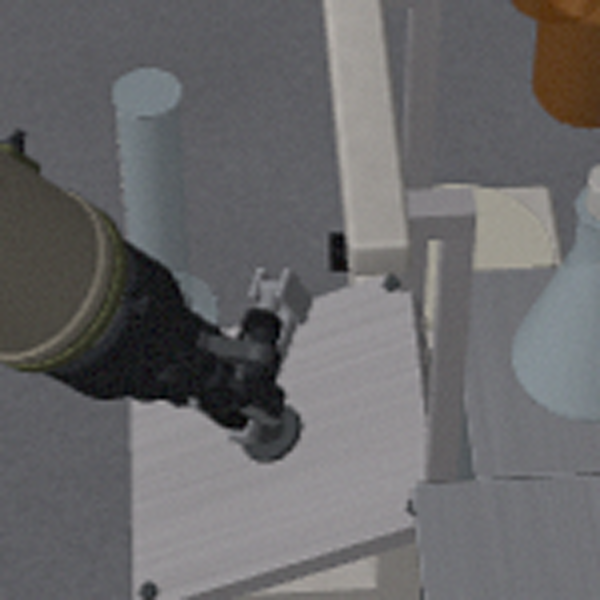

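```bash
python3 -m handwheel '[[[0.001,0,-0.007,0,-0.05,0,0.01],[0.003,0,-0.013,0,-0.1,0,0.01],[0.005,0,-0.02,0,-0.17,0,0.01],[0.0075,0,-0.0256,0,-0.25,0,0.01],[0.0075,0,-0.0256,0,-0.25,0,0.01]]]'
python3 - <<'E'
from h import *
print(rel(*hpose(TH0,.4,0)),manip.get_obs()['joint_pos'])
snap('side','g3',(250,180,400,330),4)
E
```

```text
clock: 4.08
position: [0.5665, 0.0336, 0.1618]
ee_rot: [0.841, 0.496, 0.173, 0.131]
ft_force: [-0.7, -2.7, 0.4]
grip_width: 0.241
(array([ 0.0016, -0.0004, -0.0011]), array([-0.0004,  0.0026, -0.0006])) [-0.9985 -0.0765  0.7607  2.12    0.3139  0.6833 -0.9381]
```

View pics/g3.png

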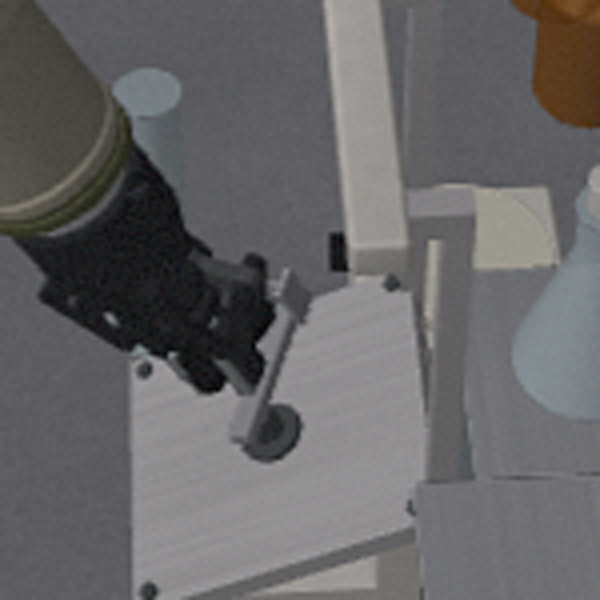

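```bash
python3 - <<'E'
from h import *
cur=hpose(TH0,.4,0)
for ph,l in ((.6,-.1),(.8,-.2),(1.0,-.25),(1.2,-.3),(1.4,-.3),(1.5,-.3),(1.6,-.3),(1.65,-.3)):
  q=hpose(TH0,ph,l);t,a=rel(*q,cur=cur);print(ph,t,a[1],q[0])
E
```

```text
0.6 [ 0.0048  0.     -0.0124] -0.09999999999999998 [0.5633 0.0401 0.1748]
0.8 [ 0.012  -0.     -0.0233] -0.20000000000000012 [0.5618 0.0469 0.1859]
1.0 [ 0.022   0.     -0.0322] -0.25000000000000006 [0.5626 0.0561 0.1956]
1.2 [ 0.0336  0.     -0.0388] -0.3000000000000001 [0.5649 0.0666 0.2034]
1.4 [ 0.0471  0.     -0.0426] -0.3000000000000001 [0.5694 0.0786 0.209 ]
1.5 [ 0.054   0.     -0.0434] -0.3000000000000001 [0.5721 0.0848 0.2109]
1.6 [ 0.061   0.     -0.0436] -0.3000000000000001 [0.5752 0.091  0.2122]
1.65 [ 0.0645  0.     -0.0434] -0.3000000000000001 [0.5768 0.094  0.2126]
```

```bash
python3 -m handwheel '[[[0.005,0,-0.0124,0,-0.1,0,0.01],[0.012,0,-0.0233,0,-0.2,0,0.01],[0.022,0,-0.0322,0,-0.25,0,0.01],[0.0336,0,-0.0388,0,-0.3,0,0.01],[0.047,0,-0.0426,0,-0.3,0,0.01],[0.054,0,-0.0434,0,-0.3,0,0.01],[0.061,0,-0.0436,0,-0.3,0,0.01],[0.063,0,-0.0436,0,-0.3,0,0.01]]]'
python3 - <<'E'
from h import *
print(rel(*hpose(TH0,1.63,-.3)),manip.get_obs()['joint_pos'],manip.get_obs()['torque'])
snap('side','g4',(250,180,400,330),4);snap('wrist','g5')
E
```

```text
clock: 5.12
position: [0.5759, 0.0913, 0.2111]
ee_rot: [0.858, 0.47, 0.046, 0.203]
ft_force: [-2.0, -4.2, -6.8]
grip_width: 0.245
(array([ 0.0012,  0.    , -0.0016]), array([-0.002 ,  0.0006, -0.0015])) [-1.0709  0.1465  0.658   1.8317  0.3509  1.0896 -1.1386] [-0.0803  1.143  -0.376 ]
```

View pics/g4.png

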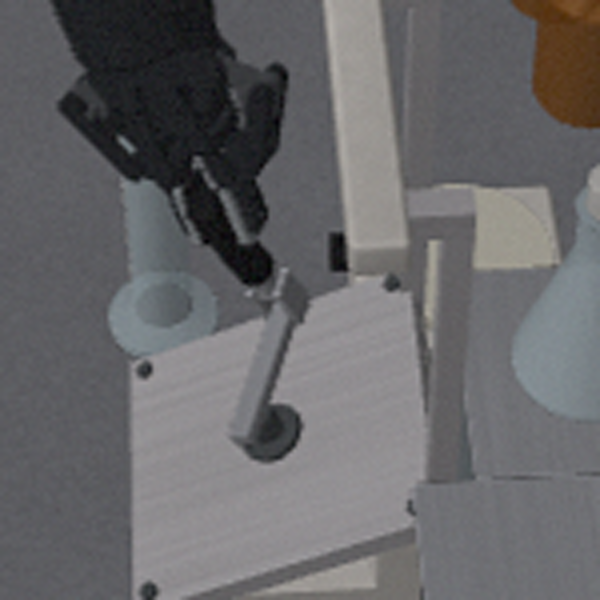

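View pics/g5_full.png

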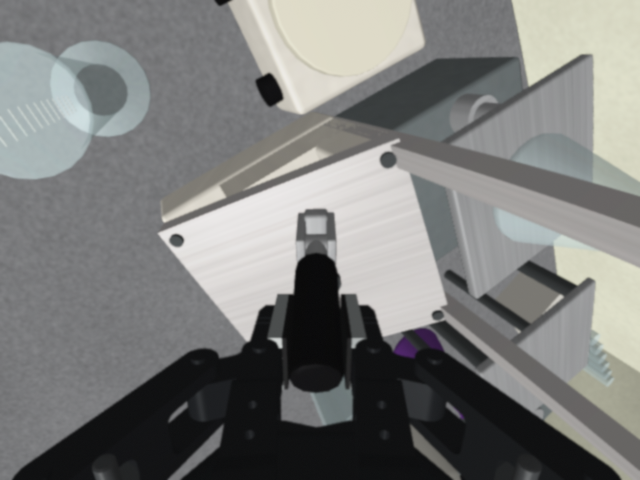

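```bash
python3 -m handwheel '[[[0,0,0,0,0,0,0.065],[0,0,0,0,0,0,0.065],[0,0,-0.05,0,0,0,0.065],[0,0,-0.1,0,0,0,0.065],[0,0,-0.1,0,0,0,0.065]]]'
python3 - <<'E'
from h import *
print(manip.get_obs()['joint_pos'])
snap('side','i',(250,180,400,330),4);snap('wrist','i2')
q=hpose(TH0,1.571,-.15,back=.1,yaw=-np.pi); print(rel(*q),q[0])
q=hpose(TH0,1.571,-.15,back=.0,yaw=-np.pi); print(rel(*q),q[0])
E
```

```text
clock: 5.85
position: [0.5503, 0.1245, 0.3069]
ee_rot: [0.857, 0.471, 0.051, 0.202]
ft_force: [0.3, -0.3, -0.9]
grip_width: 0.758
[-1.1518  0.0337  0.6218  1.7218  0.4032  1.3174 -1.1843]
(array([-0.0318, -0.012 ,  0.0062]), array([-0.4371,  0.0966, -1.9185])) [0.5242 0.0998 0.2965]
(array([0.0027, 0.0018, 0.099 ]), array([-0.4371,  0.0966, -1.9185])) [0.5795 0.0937 0.2134]
```

View pics/i.png

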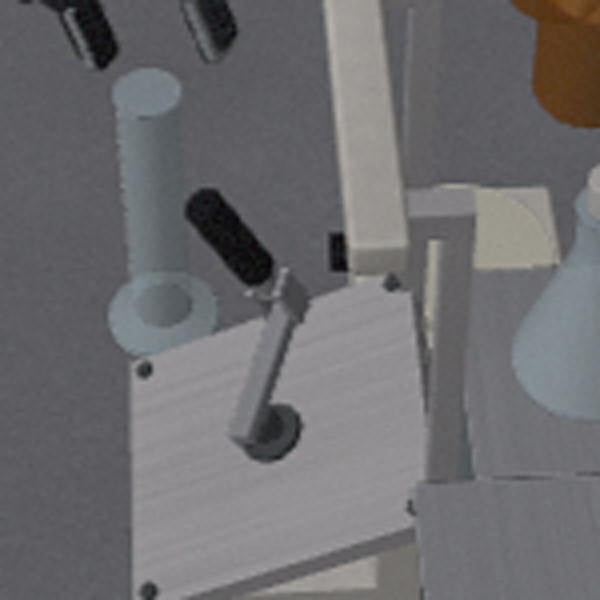

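View pics/i2_full.png

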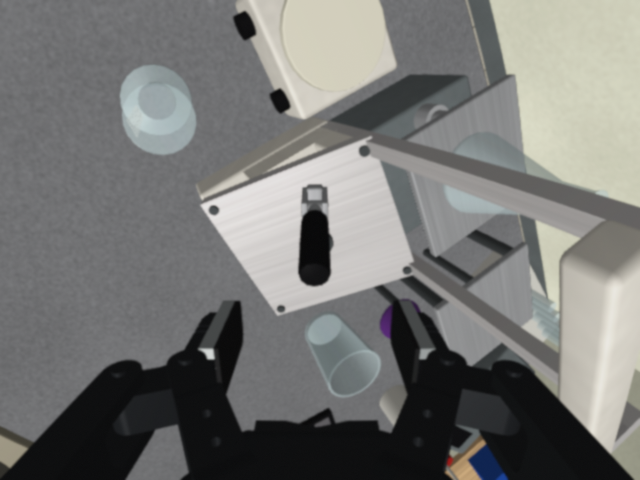

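```bash
python3 - <<'E'
from h import *
S=view('side');Wc=view('wrist')
X,r=tri([(S,np.array([203/4+250,203/4+180])),(Wc,np.array([314,272.]))]);print(X,r)
for th in(-1.2,-1.177,-1.15):print(hpose(th,1.571,0,r=.084)[0]-manip.pinch_z*Rtool(th)[:,2])
Pv=hpose(TH0,0,0,r=0)[0]-manip.pinch_z*Rtool(TH0)[:,2]
n=l2w(nL)-l2w([0,0,0]);d=X-Pv;print(np.linalg.norm(d),d@n/np.linalg.norm(d))
E
python3 -m handwheel '[[[-0.004,-0.002,0.0,-0.04,0.01,-0.18,0.065],[-0.008,-0.003,0.0,-0.08,0.02,-0.36,0.065],[-0.0318,-0.012,0.006,-0.437,0.097,-1.92,0.065],[-0.0318,-0.012,0.006,-0.437,0.097,-1.92,0.065],[-0.0318,-0.012,0.006,-0.437,0.097,-1.92,0.065],[-0.0318,-0.012,0.006,-0.437,0.097,-1.92,0.065]]]'
python3 - <<'E'
from h import *
print(manip.get_obs()['joint_pos'])
q=hpose(TH0,1.571,-.15,back=.1,yaw=-np.pi); print(rel(*q),q[0])
E
```

```text
[0.5626 0.0938 0.2402] [array([-0.2041,  0.0283]), array([ 0.5487, -0.3768])]
[0.562  0.0962 0.241 ]
[0.5632 0.0955 0.2416]
[0.5646 0.0947 0.2423]
0.08298133768412423 0.9999414450668757
clock: 6.7
position: [0.5235, 0.0989, 0.2951]
ee_rot: [0.456, 0.843, 0.012, 0.284]
ft_force: [-0.2, -0.8, 0.0]
grip_width: 0.76
[-1.2301 -0.2639  0.553   2.016   0.7183  1.1757 -0.3222]
(array([-0.0002,  0.0014, -0.0011]), array([-0.1907,  0.039 , -0.8218])) [0.5242 0.0998 0.2965]
```

```bash
python3 -m handwheel '[[[0,0.001,-0.001,-0.19,0.039,-0.82,0.065],[0,0.001,-0.001,-0.19,0.039,-0.82,0.065],[0,0.001,-0.001,-0.19,0.039,-0.82,0.065],[0,0.001,-0.001,-0.19,0.039,-0.82,0.065],[0,0.001,-0.001,-0.19,0.039,-0.82,0.065],[0,0.001,-0.001,-0.19,0.039,-0.82,0.065]]]'
python3 - <<'E'
from h import *
print(manip.get_obs()['joint_pos'])
q=hpose(TH0,1.571,-.15,r=.068,back=.0,yaw=-np.pi); print(rel(*q),q[0])
snap('wrist','j')
E
```

```text
clock: 7.45
position: [0.5239, 0.0996, 0.2966]
ee_rot: [0.057, 0.955, -0.015, 0.29]
ft_force: [0.3, 0.1, 1.0]
grip_width: 0.76
[-1.3053 -0.4577  0.633   2.1037  0.7753  1.0749  0.5201]
(array([0.0001, 0.0005, 0.1022]), array([-0.0014,  0.0002, -0.0096])) [0.5803 0.0936 0.2116]
```

View pics/j_full.png

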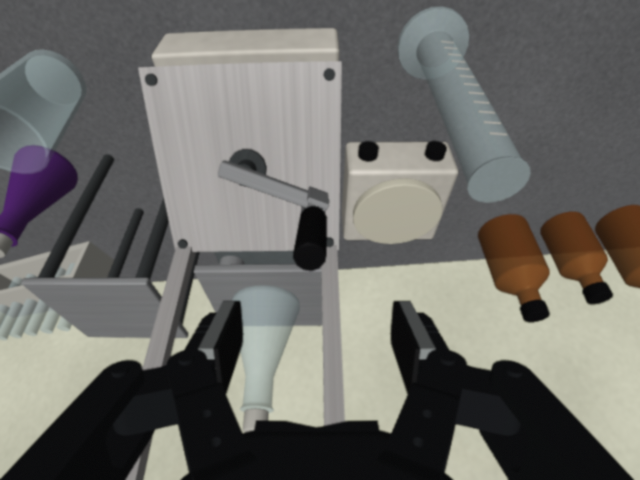

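```bash
cat >> h.py <<'E'
def LN(th): return .075-.225*np.cos(th)
def crank(th): return hpose(th,1.571,LN(th),r=.068,yaw=-np.pi)
def plan(t0,ths,cur=None):
    cur=crank(t0) if cur is None else cur
    for t in ths:
        a,b=rel(*crank(t),cur=cur); print('%.3f'%t,'['+','.join('%.4f'%v for v in np.r_[a,b])+',0.01]')
E
python3 - <<'E'
from h import *
print(rel(*crank(TH0)))
E
```

```text
(array([0.0028, 0.0002, 0.1022]), array([-0.001 ,  0.1391, -0.0107]))
```

```bash
python3 -m handwheel '[[[0.0012,0,0.05,-0.001,0.07,-0.01,0.065],[0.0028,0,0.102,-0.001,0.139,-0.01,0.065],[0.0028,0,0.102,-0.001,0.139,-0.01,0.065],[0.0028,0,0.102,-0.001,0.139,-0.01,0.065]]]'
python3 - <<'E'
from h import *
print(manip.get_obs()['joint_pos'],rel(*crank(TH0)))
snap('wrist','k')
plan(TH0,TH0+np.arange(1,9)*.15)
E
```

```text
clock: 8.0
position: [0.5779, 0.095, 0.2112]
ee_rot: [0.053, 0.973, -0.013, 0.224]
ft_force: [-2.0, 0.4, 0.2]
grip_width: 0.76
[-1.4931 -0.1807  1.072   2.0305  0.5051  0.8504  0.7958] (array([ 0.0001, -0.0011,  0.0009]), array([-0.0006,  0.0011,  0.0024]))
-1.027 [-0.0094,-0.0045,0.0001,-0.0000,-0.0301,-0.0000,0.01]
-0.877 [-0.0180,-0.0102,0.0002,-0.0000,-0.0575,-0.0000,0.01]
-0.727 [-0.0255,-0.0171,0.0002,0.0000,-0.0818,0.0000,0.01]
-0.577 [-0.0319,-0.0250,0.0002,0.0000,-0.1022,0.0000,0.01]
-0.427 [-0.0370,-0.0336,0.0003,-0.0000,-0.1185,-0.0000,0.01]
-0.277 [-0.0406,-0.0429,0.0003,0.0000,-0.1301,0.0000,0.01]
-0.127 [-0.0427,-0.0526,0.0003,0.0000,-0.1369,-0.0000,0.01]
0.023 [-0.0433,-0.0625,0.0003,0.0000,-0.1386,0.0000,0.01]
```

View pics/k_full.png

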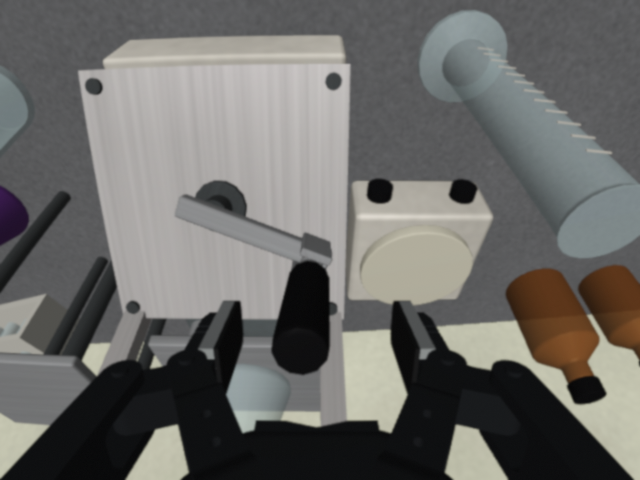

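```bash
python3 -m handwheel '[[[0,0,0,0,0,0,0.01],[0,0,0,0,0,0,0.01],[0,0,0,0,0,0,0.01],[0,0,0,0,0,0,0.01]]]' 30
python3 - <<'E'
from h import *
print(manip.get_obs()['torque'],rel(*crank(TH0)))
E
python3 -m handwheel '[[[-0.0094,-0.0045,0.0001,0,-0.03,0,0.01],[-0.018,-0.0102,0.0002,0,-0.0575,0,0.01],[-0.0255,-0.0171,0.0002,0,-0.082,0,0.01],[-0.0319,-0.025,0.0002,0,-0.102,0,0.01],[-0.037,-0.0336,0.0003,0,-0.1185,0,0.01],[-0.0406,-0.0429,0.0003,0,-0.13,0,0.01],[-0.0427,-0.0526,0.0003,0,-0.137,0,0.01],[-0.0433,-0.0625,0.0003,0,-0.1386,0,0.01]]]'
python3 - <<'E'
from h import *
print(manip.get_obs()['joint_pos'],rel(*crank(.023)))
snap('wrist','l');snap('side','l2',(250,180,450,330),4)
plan(.023,.023+np.arange(1,9)*.2)
E
```

```text
clock: 8.55
position: [0.5778, 0.0936, 0.2114]
ee_rot: [0.053, 0.973, -0.012, 0.223]
ft_force: [-9.6, -4.2, 9.5]
grip_width: 0.252
[-0.9719  1.3863 -0.4884] (array([0.0003, 0.0004, 0.0011]), array([-0.    , -0.0003,  0.0008]))
clock: 9.55
position: [0.6108, 0.0273, 0.2305]
ee_rot: [0.052, 0.955, -0.016, 0.291]
ft_force: [-2.4, 4.5, 5.1]
grip_width: 0.249
[-1.3628 -0.2793  1.0319  2.0793  0.6953  0.7469  0.7706] (array([0.0015, 0.0001, 0.0009]), array([0.0013, 0.0024, 0.0015]))
0.223 [0.0017,-0.0131,-0.0002,0.0000,0.0055,0.0000,0.01]
0.423 [0.0061,-0.0256,-0.0009,-0.0000,0.0198,-0.0000,0.01]
0.623 [0.0130,-0.0370,-0.0019,0.0000,0.0422,0.0000,0.01]
0.823 [0.0222,-0.0469,-0.0032,0.0000,0.0719,-0.0000,0.01]
1.023 [0.0333,-0.0549,-0.0048,-0.0000,0.1078,-0.0000,0.01]
1.223 [0.0458,-0.0606,-0.0067,-0.0000,0.1483,0.0000,0.01]
1.423 [0.0592,-0.0638,-0.0088,-0.0000,0.1918,0.0000,0.01]
1.623 [0.0731,-0.0644,-0.0109,0.0000,0.2367,-0.0000,0.01]
```

View pics/l_full.png

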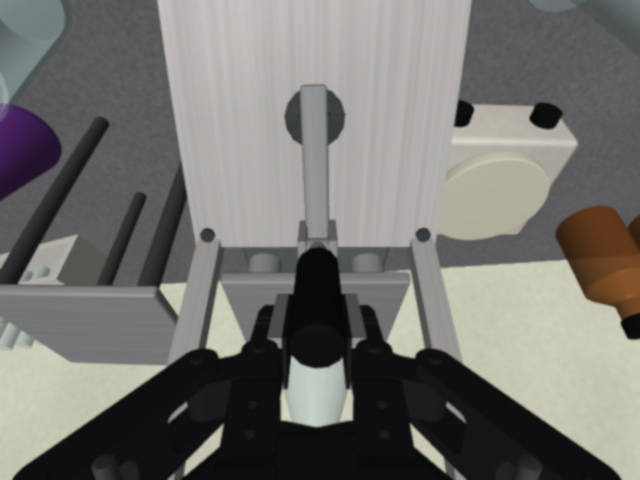

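View pics/l2.png

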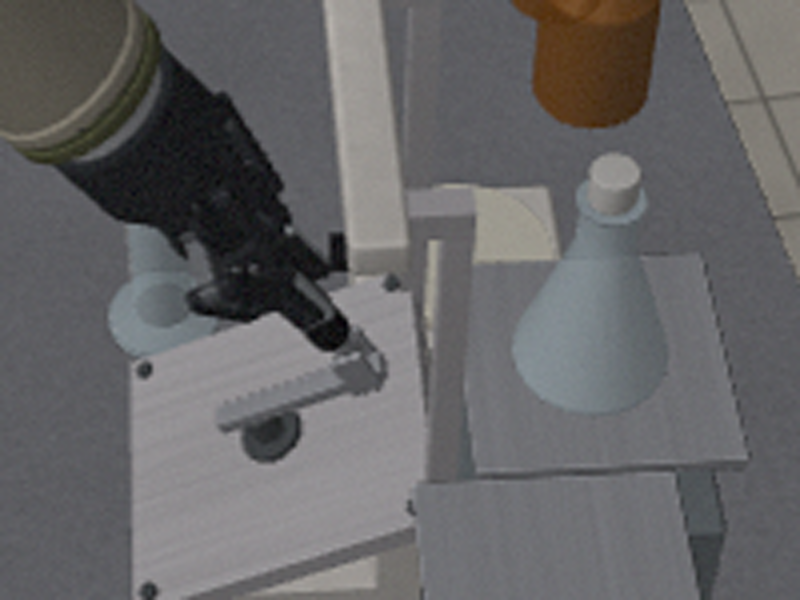

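```bash
python3 -m handwheel '[[[0.0017,-0.0131,-0.0002,0,0.0055,0,0.01],[0.0061,-0.0256,-0.0009,0,0.02,0,0.01],[0.013,-0.037,-0.002,0,0.042,0,0.01],[0.0222,-0.0469,-0.0032,0,0.072,0,0.01],[0.0333,-0.0549,-0.0048,0,0.108,0,0.01],[0.0458,-0.0606,-0.0067,0,0.148,0,0.01],[0.0592,-0.0638,-0.0088,0,0.192,0,0.01],[0.0731,-0.0644,-0.0109,0,0.237,0,0.01]]]'
python3 - <<'E'
from h import *
print(manip.get_obs()['joint_pos'],rel(*crank(1.623)))
plan(1.623,1.623+np.arange(1,9)*.15)
E
```

```text
clock: 10.65
position: [0.536, -0.0312, 0.1976]
ee_rot: [0.054, 0.983, -0.01, 0.174]
ft_force: [2.8, -0.4, -0.3]
grip_width: 0.248
[-1.3441 -0.4136  1.0931  2.0826  0.587   0.9811  0.9687] (array([-0.0003,  0.0021,  0.0004]), array([-0.0009, -0.0027, -0.0004]))
1.773 [0.0104,0.0013,0.0008,-0.0000,0.0334,0.0000,0.01]
1.923 [0.0205,0.0040,0.0016,0.0000,0.0659,-0.0000,0.01]
2.073 [0.0300,0.0081,0.0024,-0.0000,0.0966,-0.0000,0.01]
2.223 [0.0388,0.0135,0.0030,0.0000,0.1248,-0.0000,0.01]
2.373 [0.0467,0.0200,0.0036,0.0000,0.1500,-0.0000,0.01]
2.523 [0.0534,0.0277,0.0041,0.0000,0.1716,-0.0000,0.01]
2.673 [0.0588,0.0361,0.0045,0.0000,0.1890,-0.0000,0.01]
2.823 [0.0628,0.0453,0.0048,0.0000,0.2019,-0.0000,0.01]
```

```bash
python3 -m handwheel '[[[0.0104,0.0013,0.0008,0,0.033,0,0.01],[0.0205,0.004,0.0016,0,0.066,0,0.01],[0.03,0.0081,0.0024,0,0.097,0,0.01],[0.0388,0.0135,0.003,0,0.125,0,0.01]]]'
python3 - <<'E'
from h import *
print(manip.get_obs()['joint_pos'],rel(*crank(2.223)))
plan(2.223,2.223+np.arange(1,9)*.15)
E
```

```text
clock: 11.15
position: [0.5028, -0.0113, 0.1816]
ee_rot: [0.054, 0.992, -0.006, 0.113]
ft_force: [4.3, -0.9, -1.5]
grip_width: 0.25
[-1.4072 -0.3939  1.1332  2.0739  0.5039  1.0704  0.9877] (array([-0.0001, -0.0007,  0.0006]), array([ 0.0002, -0.0014,  0.002 ]))
2.373 [0.0077,0.0066,0.0015,-0.0000,0.0252,-0.0000,0.01]
2.523 [0.0143,0.0142,0.0029,-0.0000,0.0467,0.0000,0.01]
2.673 [0.0196,0.0227,0.0039,0.0000,0.0642,0.0000,0.01]
2.823 [0.0236,0.0318,0.0047,-0.0000,0.0771,0.0000,0.01]
2.973 [0.0261,0.0414,0.0052,0.0000,0.0852,0.0000,0.01]
3.123 [0.0270,0.0513,0.0054,0.0000,0.0884,-0.0000,0.01]
3.273 [0.0264,0.0611,0.0053,0.0000,0.0865,-0.0000,0.01]
3.423 [0.0243,0.0708,0.0048,-0.0000,0.0796,-0.0000,0.01]
```

Joints have margin; the tilt schedule helps. Continuing.

```bash
python3 -m handwheel '[[[0.0077,0.0066,0.0015,0,0.025,0,0.01],[0.0143,0.0142,0.0029,0,0.047,0,0.01],[0.0196,0.0227,0.0039,0,0.064,0,0.01],[0.0236,0.0318,0.0047,0,0.077,0,0.01],[0.0261,0.0414,0.0052,0,0.085,0,0.01],[0.027,0.0513,0.0054,0,0.088,0,0.01],[0.0264,0.0611,0.0053,0,0.0865,0,0.01],[0.0243,0.0708,0.0048,0,0.08,0,0.01]]]'
python3 - <<'E'
from h import *
print(manip.get_obs()['joint_pos'],rel(*crank(3.423)))
plan(3.423,3.423+np.arange(1,9)*.2)
E
```

```text
clock: 12.15
position: [0.4898, 0.0608, 0.1726]
ee_rot: [0.054, 0.996, -0.005, 0.075]
ft_force: [7.9, -7.1, 3.3]
grip_width: 0.244
[-1.5796 -0.281   1.2125  2.0421  0.3764  1.0904  0.9419] (array([ 0.0018, -0.0001,  0.0015]), array([-0.001 ,  0.0022,  0.0011]))
3.623 [-0.0050,0.0122,-0.0014,0.0000,-0.0167,-0.0000,0.01]
3.823 [-0.0124,0.0233,-0.0035,-0.0000,-0.0414,0.0000,0.01]
4.023 [-0.0219,0.0326,-0.0062,-0.0000,-0.0730,-0.0000,0.01]
4.223 [-0.0331,0.0400,-0.0094,0.0000,-0.1104,-0.0000,0.01]
4.423 [-0.0456,0.0450,-0.0130,0.0000,-0.1519,0.0000,0.01]
4.623 [-0.0588,0.0474,-0.0169,0.0000,-0.1961,0.0000,0.01]
4.823 [-0.0722,0.0473,-0.0208,0.0000,-0.2410,0.0000,0.01]
5.023 [-0.0854,0.0445,-0.0248,-0.0000,-0.2849,-0.0000,0.01]
```

```bash
python3 -m handwheel '[[[-0.005,0.0122,-0.0014,0,-0.0167,0,0.01],[-0.0124,0.0233,-0.0035,0,-0.0414,0,0.01],[-0.0219,0.0326,-0.0062,0,-0.073,0,0.01],[-0.0331,0.04,-0.0094,0,-0.11,0,0.01],[-0.0456,0.045,-0.013,0,-0.152,0,0.01],[-0.0588,0.0474,-0.0169,0,-0.196,0,0.01],[-0.0722,0.0473,-0.0208,0,-0.241,0,0.01],[-0.0854,0.0445,-0.0248,0,-0.285,0,0.01]]]'
python3 - <<'E'
from h import *
print(manip.get_obs()['joint_pos'],rel(*crank(5.023)))
snap('wrist','m');snap('side','m2',(330,200,450,350),4);snap('scene','m3',(150,160,350,360),3)
plan(5.023,5.023+np.arange(1,9)*.1)
E
```

```text
clock: 13.15
position: [0.5717, 0.0956, 0.2071]
ee_rot: [0.053, 0.976, -0.013, 0.213]
ft_force: [-6.1, -4.6, -0.5]
grip_width: 0.247
[-1.5525 -0.2008  1.1203  2.0297  0.5168  0.8779  0.7855] (array([-0.0018,  0.0009, -0.0001]), array([-0.0033, -0.0043,  0.0017]))
5.123 [-0.0066,-0.0023,-0.0000,0.0000,-0.0210,-0.0000,0.01]
5.223 [-0.0129,-0.0053,-0.0001,-0.0000,-0.0412,-0.0000,0.01]
5.323 [-0.0188,-0.0088,-0.0001,0.0000,-0.0602,0.0000,0.01]
5.423 [-0.0244,-0.0128,-0.0002,0.0000,-0.0780,-0.0000,0.01]
5.523 [-0.0294,-0.0174,-0.0003,-0.0000,-0.0943,-0.0000,0.01]
5.623 [-0.0340,-0.0224,-0.0003,0.0000,-0.1090,0.0000,0.01]
5.723 [-0.0380,-0.0278,-0.0004,0.0000,-0.1218,0.0000,0.01]
5.823 [-0.0415,-0.0336,-0.0004,-0.0000,-0.1328,-0.0000,0.01]
```

View pics/m_full.png

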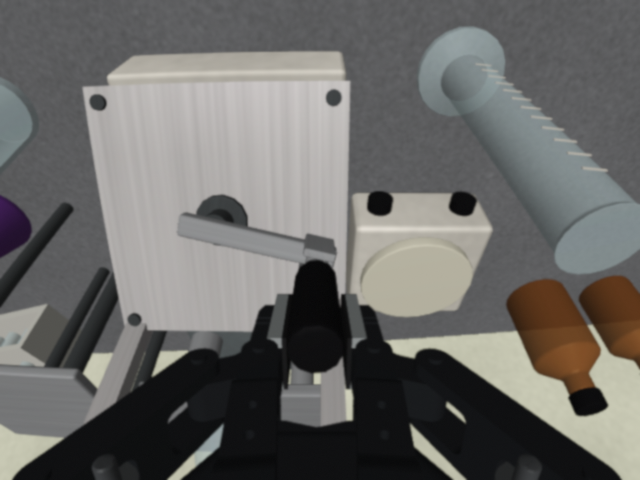

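View pics/m2.png

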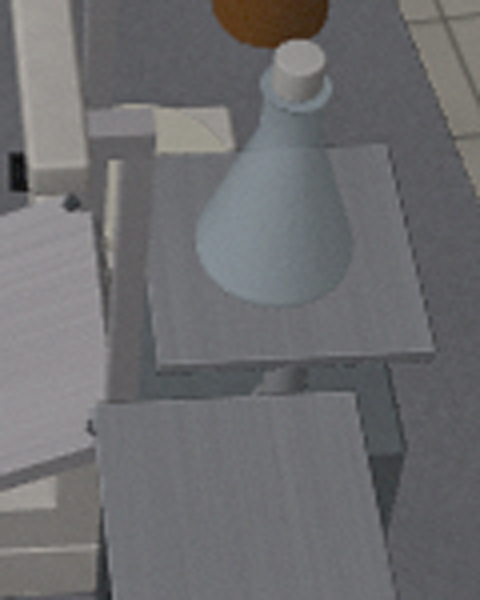

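View pics/m3.png

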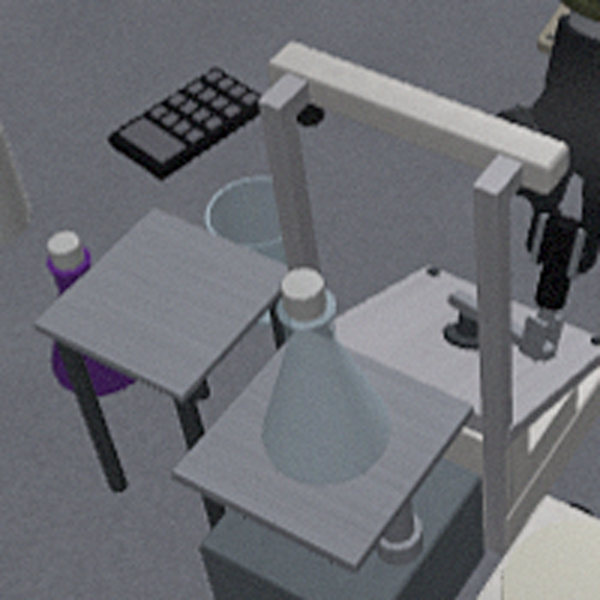

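```bash
python3 - <<'E'
import cv2
a=cv2.imread('pics/m2_full.png')[225:300,345:445];b=cv2.imread('pics/m3_full.png')[220:355,155:315]
cv2.imwrite('pics/n1.png',cv2.resize(a,None,fx=8,fy=8,interpolation=cv2.INTER_CUBIC))
cv2.imwrite('pics/n2.png',cv2.resize(b,None,fx=4.4,fy=4.4,interpolation=cv2.INTER_CUBIC))
a=cv2.imread('pics/m2_full.png')[280:370,345:445]
cv2.imwrite('pics/n3.png',cv2.resize(a,None,fx=6,fy=6,interpolation=cv2.INTER_CUBIC))
E
```

```text
(no output)
```

View pics/n1.png

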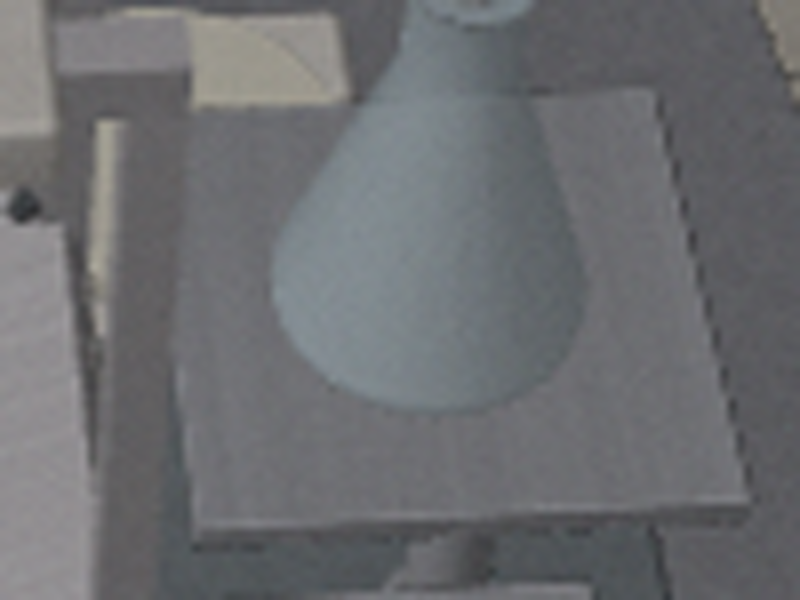

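View pics/n2.png

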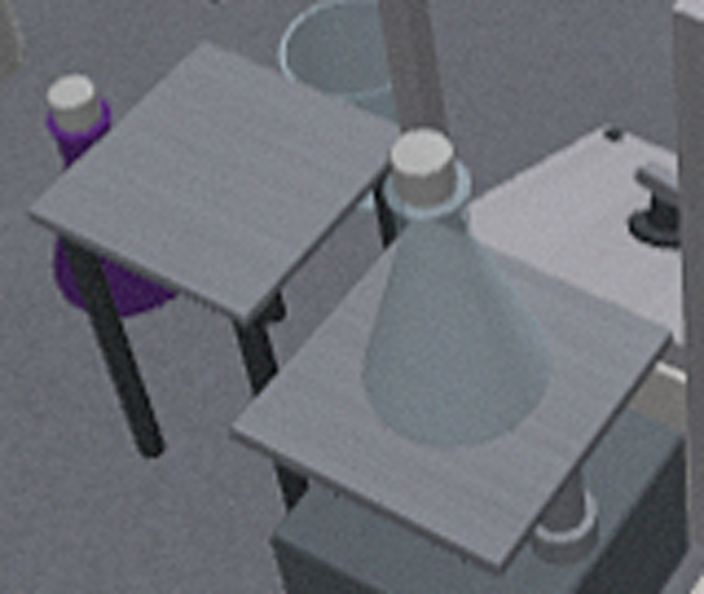

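View pics/n3.png

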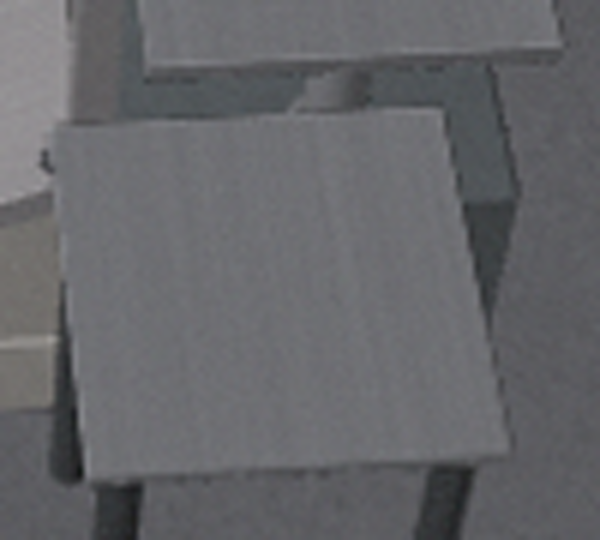

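```bash
cat > lev.py <<'E'
from h import *
S=view('side');C=view('scene')
def fit(obs,half,yaw=None):
    y0=lift()[2]
    def f(p):
        q=R.from_euler('z',p[3]).as_matrix()
        return np.concatenate([proj(v,q@np.array([a*half,b*half,0])+p[:3])[0]-o for v,(a,b),o in obs])
    r=least_squares(f,[.75,0,.18,y0],loss='soft_l1');J=r.jac
    return r.x,r.fun.reshape(-1,2)
E
python3 - <<'E'
from lev import *
h=lambda k,x0,y0:(lambda x,y:np.array([(x+.5)/k+x0-.5,(y+.5)/k+y0-.5]))
n1=h(8,345,225);n2=h(4.4,155,220);n3=h(6,345,280)
pl=[(S,(1,1),n1(653,88)),(S,(1,-1),n1(748,500)),(S,(-1,-1),n1(197,526)),(C,(1,1),n2(500,560)),(C,(1,-1),n2(233,427)),(C,(-1,1),n2(670,340))]
st=[(S,(-1,1),n3(58,125)),(S,(1,1),n3(443,110)),(S,(1,-1),n3(510,455)),(S,(-1,-1),n3(88,472)),(C,(-1,-1),n2(205,43)),(C,(-1,1),n2(392,128)),(C,(1,1),n2(243,315)),(C,(1,-1),n2(32,210))]
p,e=fit(pl,.07);print(p,e);q,e=fit(st,.065);print(q,e);print(q[2]-p[2])
print('sideonly',fit(pl[:3],.07)[0],fit(st[:4],.065)[0]);print('sc',fit(pl[3:],.07)[0],fit(st[4:],.065)[0])
E
```

```text
[ 0.7566  0.0135  0.1945 -0.1122] [[ 0.3275 -0.009 ]
 [ 0.3046  0.2778]
 [-0.2956  0.2559]
 [ 0.2249  1.8097]
 [-0.7163 -0.1794]
 [ 2.0359 -2.5837]]
[ 0.699  -0.1434  0.2016 -0.1119] [[-1.4376  0.0092]
 [ 0.4019 -0.5749]
 [ 0.6357  0.0353]
 [-0.3417  0.7531]
 [-0.046  -1.2255]
 [ 5.5135  0.8004]
 [ 0.0884  0.8396]
 [-1.9302 -0.306 ]]
0.0071760466109372645
sideonly [ 0.7586  0.0189  0.1878 -0.11  ] [ 0.703  -0.1336  0.1857 -0.1207]
sc [ 0.741   0.0008  0.1657 -0.1144] [ 0.671  -0.1719  0.1603 -0.0966]
```

```bash
python3 - <<'E'
from lev import *
h=lambda k,x0,y0:(lambda x,y:np.array([(x+.5)/k+x0-.5,(y+.5)/k+y0-.5]))
n1=h(8,345,225);n2=h(4.4,155,220);n3=h(6,345,280)
pl=[(S,(1,1),n1(653,88)),(S,(1,-1),n1(748,500)),(S,(-1,-1),n1(197,526)),(C,(1,1),n2(500,560)),(C,(1,-1),n2(233,427))]
st=[(S,(-1,1),n3(58,125)),(S,(1,1),n3(443,110)),(S,(1,-1),n3(510,455)),(S,(-1,-1),n3(88,472)),(C,(-1,-1),n2(205,43)),(C,(1,1),n2(243,315)),(C,(1,-1),n2(32,210))]
p,e=fit(pl,.07);print(p,e);q,e=fit(st,.065);print(q,e);print(q[2]-p[2])
print(w2l(p[:3]),w2l(q[:3]))
E
```

```text
[ 0.7558  0.0131  0.1956 -0.1063] [[-0.1403 -0.293 ]
 [ 0.2175 -0.0076]
 [-0.3932  0.3047]
 [ 0.5015  0.9603]
 [-0.7393 -0.6706]]
[ 0.6992 -0.1425  0.2005 -0.1165] [[-1.2904 -0.1459]
 [ 0.5048 -0.4783]
 [ 0.4078  0.0901]
 [-0.5205  0.5129]
 [ 0.4984 -0.7444]
 [ 0.264   1.4401]
 [-1.5409  0.0831]]
0.004988537654768199
[0.0789 0.0001 0.1956] [ 0.0397 -0.1607  0.2005]
```

```bash
python3 -m handwheel '[[[-0.0066,-0.0023,0,0,-0.021,0,0.01],[-0.0129,-0.0053,-0.0001,0,-0.041,0,0.01],[-0.0188,-0.0088,-0.0001,0,-0.06,0,0.01],[-0.0244,-0.0128,-0.0002,0,-0.078,0,0.01],[-0.0294,-0.0174,-0.0003,0,-0.094,0,0.01],[-0.034,-0.0224,-0.0003,0,-0.109,0,0.01],[-0.038,-0.0278,-0.0004,0,-0.122,0,0.01],[-0.0415,-0.0336,-0.0004,0,-0.133,0,0.01]]]'
python3 - <<'E'
from h import *
print(manip.get_obs()['joint_pos'],rel(*crank(5.823)))
plan(5.823,5.823+np.arange(1,9)*.1)
for n in('wrist','side','scene'):snap(n,'o_'+n)
a=cv2.imread('pics/o_side_full.png')[225:315,345:445];b=cv2.imread('pics/o_scene_full.png')[215:350,155:315]
cv2.imwrite('pics/p1.png',cv2.resize(a,None,fx=8,fy=6,interpolation=cv2.INTER_LANCZOS4))
cv2.imwrite('pics/p2.png',cv2.resize(b,None,fx=4.4,fy=4.4,interpolation=cv2.INTER_LANCZOS4))
E
```

```text
clock: 14.3
position: [0.6074, 0.0589, 0.2268]
ee_rot: [0.052, 0.959, -0.015, 0.28]
ft_force: [3.1, 2.3, -10.8]
grip_width: 0.246
[-1.45   -0.2494  1.0644  2.061   0.6738  0.7755  0.7315] (array([ 0.001 , -0.0001,  0.0006]), array([0.0011, 0.001 , 0.0016]))
5.923 [-0.0028,-0.0061,0.0003,-0.0000,-0.0090,0.0000,0.01]
6.023 [-0.0049,-0.0123,0.0006,-0.0000,-0.0158,-0.0000,0.01]
6.123 [-0.0064,-0.0188,0.0008,-0.0000,-0.0205,-0.0000,0.01]
6.223 [-0.0071,-0.0254,0.0008,-0.0000,-0.0230,-0.0000,0.01]
6.323 [-0.0072,-0.0320,0.0009,-0.0000,-0.0232,-0.0000,0.01]
6.423 [-0.0066,-0.0385,0.0008,0.0000,-0.0212,0.0000,0.01]
6.523 [-0.0053,-0.0450,0.0006,-0.0000,-0.0170,0.0000,0.01]
6.623 [-0.0033,-0.0513,0.0004,-0.0000,-0.0105,-0.0000,0.01]
```

View pics/p1.png

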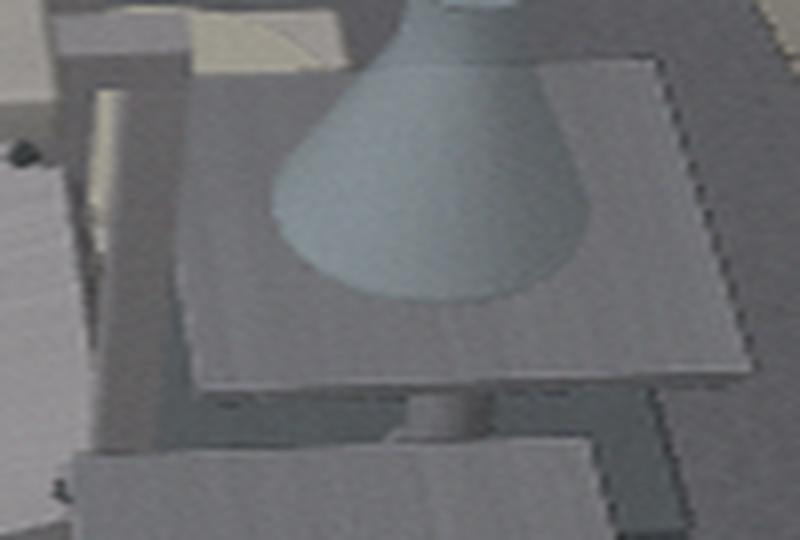

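View pics/p2.png

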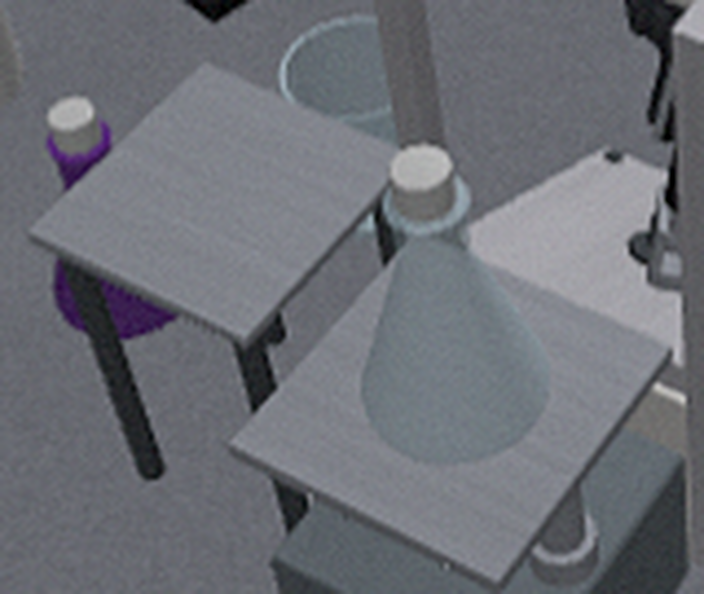

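View pics/o_wrist_full.png

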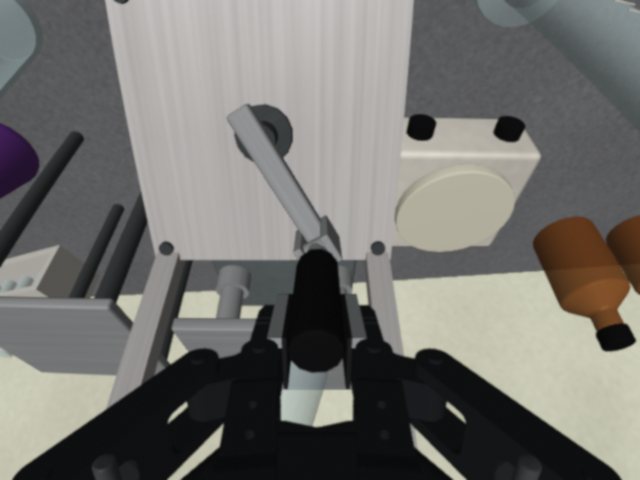

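```bash
python3 - <<'E'
import cv2
a=cv2.imread('pics/o_wrist_full.png')[270:400,60:260]
cv2.imwrite('pics/q1.png',cv2.resize(a,None,fx=4,fy=4,interpolation=cv2.INTER_LANCZOS4))
E
```

```text
(no output)
```

View pics/q1.png

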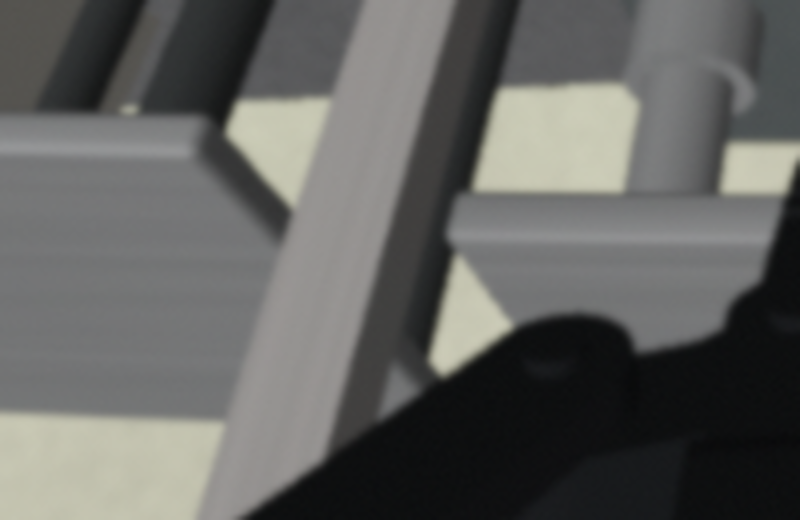

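```bash
python3 - <<'E'
from lev import *
W=view('wrist')
h=lambda k,x0,y0,ky=None:(lambda x,y:np.array([(x+.5)/k+x0-.5,(y+.5)/(ky or k)+y0-.5]))
p1=h(8,345,225,6);n2=h(4.4,155,215);n3=h(6,345,280);q1=h(4,60,270)
print('stand',tri([(W,q1(195,156)),(S,p1(75,455))])); print('plate',tri([(W,q1(449,241)),(S,p1(200,389))]))
pl=[(S,(1,1),p1(655,60)),(S,(1,-1),p1(752,370)),(S,(-1,-1),p1(200,389)),(C,(1,1),n2(502,582)),(C,(1,-1),n2(232,445)),(W,(-1,-1),q1(449,241))]
st=[(S,(-1,1),p1(75,455)),(S,(1,1),n3(443,110)),(S,(1,-1),n3(510,455)),(S,(-1,-1),n3(88,472)),(C,(-1,-1),n2(205,65)),(C,(1,1),n2(243,337)),(C,(1,-1),n2(32,233)),(W,(-1,1),q1(195,156))]
p,e=fit(pl,.07);print(p,e);q,e=fit(st,.065);print(q,e);print(q[2]-p[2])
E
```

```text
stand (array([ 0.6427, -0.073 ,  0.2016]), [array([1.5044, 1.6451]), array([-0.4216,  0.5487])])
plate (array([ 0.6799, -0.0491,  0.1984]), [array([0.5434, 0.6057]), array([-0.139 ,  0.2452])])
[ 0.7562  0.0133  0.1982 -0.1028] [[-0.2371 -0.2991]
 [ 0.1404 -0.1966]
 [-0.4167  0.3944]
 [ 0.1113  0.3133]
 [-0.7611 -0.2659]
 [ 0.0942 -0.0253]]
[ 0.6984 -0.1438  0.2017 -0.1055] [[-1.5804  0.3826]
 [-0.0831 -0.5512]
 [ 0.5707  0.0421]
 [-0.3683  1.1683]
 [-0.323  -1.4185]
 [ 0.3838  0.4685]
 [-1.9063 -0.6022]
 [ 0.5522  0.0324]]
0.003477201289430465
```

```bash
python3 - <<'E'
from lev import *
W=view('wrist')
h=lambda k,x0,y0,ky=None:(lambda x,y:np.array([(x+.5)/k+x0-.5,(y+.5)/(ky or k)+y0-.5]))
p1=h(8,345,225,6);n2=h(4.4,155,215);n3=h(6,345,280);q1=h(4,60,270)
pl=[(S,(1,1),p1(655,60)),(S,(1,-1),p1(752,370)),(S,(-1,-1),p1(200,389)),(C,(1,1),n2(502,582)),(C,(1,-1),n2(232,445)),(W,(-1,-1),q1(449,241))]
st=[(S,(-1,1),p1(75,455)),(S,(1,1),n3(443,110)),(S,(1,-1),n3(510,455)),(S,(-1,-1),n3(88,472)),(C,(-1,-1),n2(205,65)),(C,(1,1),n2(243,337)),(C,(1,-1),n2(32,233)),(W,(-1,1),q1(195,156))]
for k in range(2):
  for hp,hs in((.07,.065),(.069,.064),(.069,.063)):
    P=pl[:-1] if k else pl; T=st[:-1] if k else st
    p,e=fit(P,hp);q,g=fit(T,hs);print(k,hp,hs,p[2],q[2],q[2]-p[2],(e**2).sum(),(g**2).sum())
# per-view mean reprojection height: shared camera differencing, opposite corners of same view
for v,nm in((S,'S'),):
  pass
print(tri([(S,p1(752,370)),(C,n2(232,445))])[0],tri([(S,p1(655,60)),(C,n2(502,582))])[0])
print(tri([(S,n3(510,455)),(C,n2(32,233))])[0],tri([(S,n3(443,110)),(C,n2(243,337))])[0],tri([(S,n3(88,472)),(C,n2(205,65))])[0])
E
```

```text
0 0.07 0.065 0.19821936688615396 0.20169656817558443 0.003477201289430465 1.303257821317831 11.568540233521588
0 0.069 0.064 0.19766775526916433 0.2011117495011028 0.003443994231938474 2.0150748579298967 4.976022638438808
0 0.069 0.063 0.19766775526916433 0.20054688251676905 0.0028791272476047236 2.0150748579298967 4.940996867794125
1 0.07 0.065 0.19795333089963008 0.20036066653231405 0.002407335632683971 1.1990363027421616 7.5104470752835
1 0.069 0.064 0.1975889160526878 0.20062812363361354 0.00303920758092574 0.5254833889558551 2.399323676759128
1 0.069 0.063 0.1975889160526878 0.20083774816797045 0.0032488321152826516 0.5254833889558551 2.9954658803317025
[ 0.8183 -0.0628  0.197 ] [0.8329 0.075  0.1983]
[ 0.7552 -0.213   0.1992] [ 0.7694 -0.0873  0.2019] [ 0.6287 -0.1991  0.2004]
```

```bash
python3 -m handwheel '[[[-0.0028,-0.0061,0.0003,0,-0.009,0,0.01],[-0.0049,-0.0123,0.0006,0,-0.016,0,0.01],[-0.0064,-0.0188,0.0008,0,-0.0205,0,0.01],[-0.0071,-0.0254,0.0008,0,-0.023,0,0.01],[-0.0072,-0.032,0.0009,0,-0.023,0,0.01],[-0.0072,-0.032,0.0009,0,-0.023,0,0.01]]]'
python3 - <<'E'
from h import *
print(manip.get_obs()['joint_pos'],rel(*crank(6.323)))
snap('wrist','r')
a=cv2.imread('pics/r_full.png')[250:400,60:320]
cv2.imwrite('pics/r1.png',cv2.resize(a,None,fx=3,fy=3,interpolation=cv2.INTER_LANCZOS4))
E
```

```text
clock: 15.2
position: [0.6104, 0.0254, 0.2299]
ee_rot: [0.052, 0.955, -0.016, 0.29]
ft_force: [2.3, -1.9, -8.2]
grip_width: 0.243
[-1.3973 -0.3021  1.0578  2.0796  0.7249  0.7637  0.7529] (array([0.001 , 0.001 , 0.0005]), array([-0.0002, -0.0002,  0.0004]))
```

View pics/r1.png

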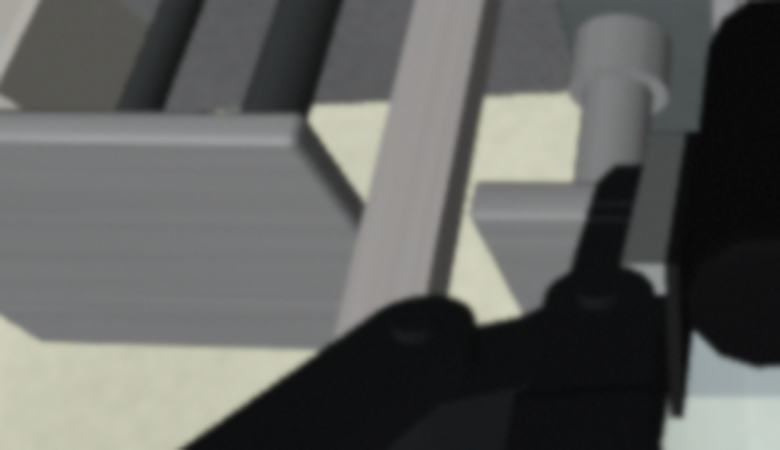

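```bash
python3 - <<'E'
from h import *
W=view('wrist'); print(W[1][:3,:3].T@-W[1][:3,3])
def atx(px,xo):
    o,d=ray(W,px); ol=w2l(o); dl=w2l(o+d)-ol
    return ol+dl*(xo-ol[0])/dl[0]
k=lambda x,y:np.array([(x+.5)/3+60-.5,(y+.5)/3+250-.5])
for xs in(-.0275,-.0253,-.023): print('st',xs,atx(k(100,144),xs),atx(k(290,146),xs))
for xs in(.007,.0089,.011): print('pl',xs,atx(k(480,218),xs),atx(k(570,219),xs))
o,d=ray(W,k(150,344));print('stand rear',[ (w2l(plane(W,k(200,345),z)),w2l(plane(W,k(200,145),z))) for z in(.198,.2,.202)])
E
```

```text
[0.4654 0.0426 0.303 ]
st -0.0275 [-0.0275 -0.1368  0.2028] [-0.0275 -0.0973  0.2026]
st -0.0253 [-0.0253 -0.1384  0.2016] [-0.0253 -0.0985  0.2015]
st -0.023 [-0.023  -0.14    0.2004] [-0.023  -0.0996  0.2002]
pl 0.007 [ 0.007  -0.067   0.2016] [ 0.007  -0.0469  0.2016]
pl 0.0089 [ 0.0089 -0.0676  0.2007] [ 0.0089 -0.0473  0.2008]
pl 0.011 [ 0.011  -0.0682  0.1997] [ 0.011  -0.0477  0.1998]
stand rear [(array([ 0.1093, -0.1775,  0.198 ]), array([-0.0189, -0.1211,  0.198 ])), (array([ 0.1031, -0.1742,  0.2   ]), array([-0.0226, -0.1188,  0.2   ])), (array([ 0.097 , -0.1709,  0.202 ]), array([-0.0263, -0.1166,  0.202 ]))]
```

```bash
python3 - <<'E'
from h import *
th=6.323;cur=crank(th)
for ph,l in((1.4,-.14),(1.2,-.12),(1.0,-.1),(.8,-.08),(.6,-.06),(.45,-.05),(.3,-.03),(.2,-.02),(.1,0),(0,0),(-.03,0)):
  q=hpose(th,ph,l,r=.068,yaw=-np.pi+.04);a,b=rel(*q,cur=cur);print(ph,a,b,q[0])
E
```

```text
1.4 [ 0.0118  0.0004 -0.0007] [0.0058 0.0098 0.0396] [0.5998 0.0279 0.223 ]
1.2 [0.0256 0.0009 0.0009] [0.0054 0.0298 0.0396] [0.5893 0.0296 0.2139]
1.0 [0.0389 0.0014 0.0052] [0.005  0.0498 0.0397] [0.5808 0.031  0.203 ]
0.8 [0.051  0.0018 0.0119] [0.0046 0.0698 0.0397] [0.5745 0.0321 0.1907]
0.6 [0.0616 0.0022 0.0208] [0.0042 0.0898 0.0398] [0.5708 0.0329 0.1774]
0.45 [0.0681 0.0024 0.0288] [0.004  0.0998 0.0398] [0.5698 0.0332 0.1671]
0.3 [0.0736 0.0026 0.0376] [0.0036 0.1198 0.0399] [0.5701 0.0334 0.1568]
0.2 [0.0765 0.0026 0.0438] [0.0034 0.1298 0.0399] [0.5713 0.0333 0.15  ]
0.1 [0.0788 0.0027 0.0502] [0.003  0.1498 0.0399] [0.5729 0.0332 0.1433]
0 [0.0802 0.0027 0.0569] [0.003  0.1498 0.0399] [0.5754 0.0329 0.137 ]
-0.03 [0.0805 0.0027 0.0589] [0.003  0.1498 0.0399] [0.5763 0.0328 0.1352]
```

```bash
python3 -m handwheel '[[[0.006,0.0002,0,0.003,0.005,0.02,0.01],[0.0118,0.0004,-0.0007,0.005,0.01,0.04,0.01],[0.0186,0.0006,0,0.005,0.02,0.04,0.01],[0.0256,0.0009,0.0009,0.005,0.03,0.04,0.01],[0.0389,0.0014,0.0052,0.005,0.05,0.04,0.01],[0.051,0.0018,0.0119,0.005,0.07,0.04,0.01],[0.0616,0.0022,0.0208,0.004,0.09,0.04,0.01]]]'
python3 - <<'E'
from h import *
th=6.323
c0=hpose(th,.6,-.06,r=.068,yaw=-np.pi+.04)
print(manip.get_obs()['joint_pos'],manip.get_obs()['torque'],rel(*c0))
snap('side','s',(250,180,400,330),4)
for ph,l in((.45,-.05),(.3,-.03),(.2,-.02),(.1,0),(0,0),(-.03,0)):
  q=hpose(th,ph,l,r=.068,yaw=-np.pi+.04);print(ph,*rel(*q,cur=c0))
E
```

```text
clock: 16.12
position: [0.572, 0.0323, 0.1793]
ee_rot: [0.073, 0.966, -0.01, 0.248]
ft_force: [-1.7, -6.9, 5.6]
grip_width: 0.246
[-1.4164 -0.286   1.083   2.1488  0.673   0.7558  0.7166] [-1.3065  0.1172 -0.3794] (array([0.002 , 0.0004, 0.0011]), array([-0.    ,  0.001 ,  0.0008]))
0.45 [ 0.0058 -0.      0.0085] [0.   0.01 0.  ]
0.3 [ 0.0105 -0.      0.0177] [ 0.    0.03 -0.  ]
0.2 [ 0.0127 -0.      0.0242] [-0.    0.04  0.  ]
0.1 [ 0.0145 -0.      0.0308] [-0.    0.06  0.  ]
0 [ 0.0153 -0.      0.0376] [-0.    0.06  0.  ]
-0.03 [ 0.0154 -0.      0.0396] [-0.    0.06  0.  ]
```

View pics/s.png

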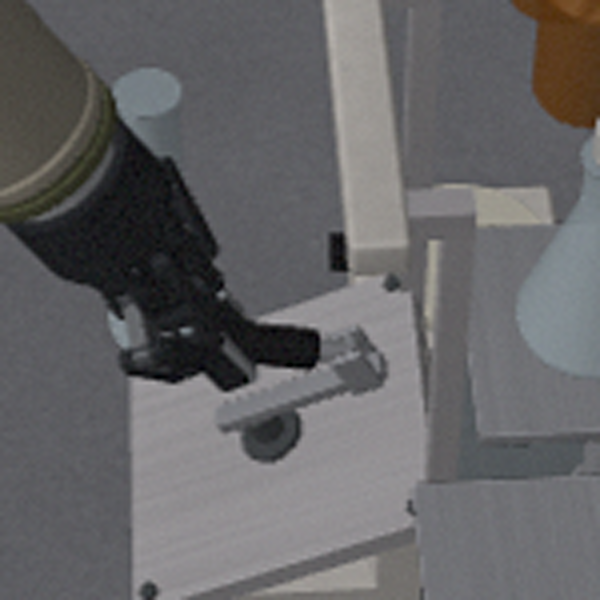

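Folding works. Finish down to the stop.

```bash
python3 -m handwheel '[[[0.0058,0,0.0085,0,0.01,0,0.01],[0.0105,0,0.0177,0,0.03,0,0.01],[0.0127,0,0.0242,0,0.04,0,0.01],[0.0145,0,0.0308,0,0.06,0,0.01],[0.0153,0,0.0376,0,0.06,0,0.01],[0.0154,0,0.0396,0,0.06,0,0.01],[0.0154,0,0.0396,0,0.06,0,0.01]]]'
python3 - <<'E'
from h import *
th=6.323
c0=hpose(th,-.03,0,r=.068,yaw=-np.pi+.04)
print(manip.get_obs()['joint_pos'],manip.get_obs()['torque'],rel(*c0))
snap('side','t',(250,180,400,330),4)
E
```

```text
clock: 17.05
position: [0.5765, 0.0311, 0.136]
ee_rot: [0.073, 0.973, -0.009, 0.218]
ft_force: [-2.4, -7.7, 0.4]
grip_width: 0.251
[-1.5295 -0.0412  1.3343  2.1377  0.2953  0.6115  1.0264] [-1.3537  0.7491 -0.5671] (array([0.0007, 0.0017, 0.0006]), array([-0.0033, -0.0007,  0.0012]))
```

View pics/t.png

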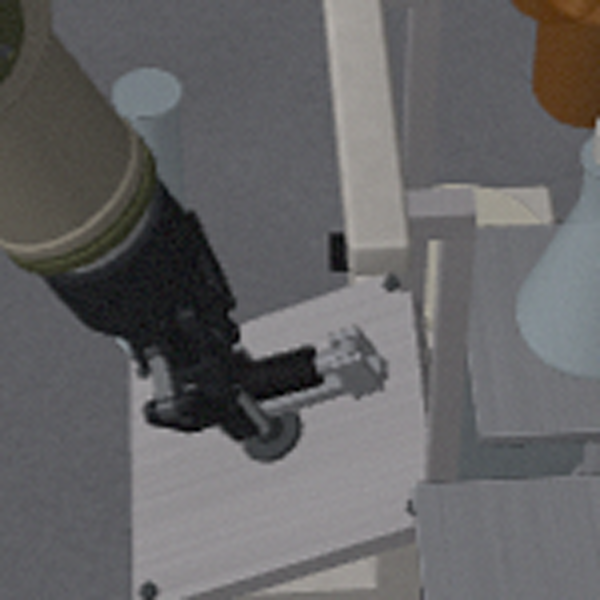

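```bash
python3 -m handwheel '[[[0,0,0,0,0,0,0.055],[0,0,0,0,0,0,0.055],[0,0,-0.03,0,0,0,0.055],[0,0,-0.08,0,0,0,0.055],[0,0,-0.13,0,0,0,0.055],[0,0,-0.15,0,0,0,0.055],[0,0,-0.15,0,0,0,0.055]]]'
python3 - <<'E'
from h import *
print(manip.get_obs()['joint_pos'])
snap('side','u',(270,200,450,350),4);snap('wrist','u2')
E
```

```text
clock: 17.98
position: [0.5137, 0.0404, 0.2735]
ee_rot: [0.072, 0.973, -0.006, 0.219]
ft_force: [0.1, -0.2, -0.4]
grip_width: 0.646
[-1.2331 -0.4655  0.7384  2.0735  0.6231  1.1028  0.7316]
```

View pics/u.png

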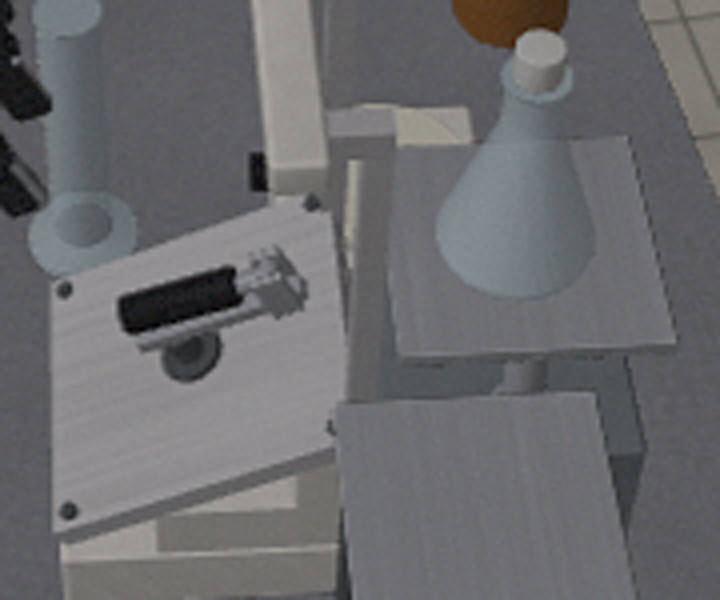

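View pics/u2_full.png

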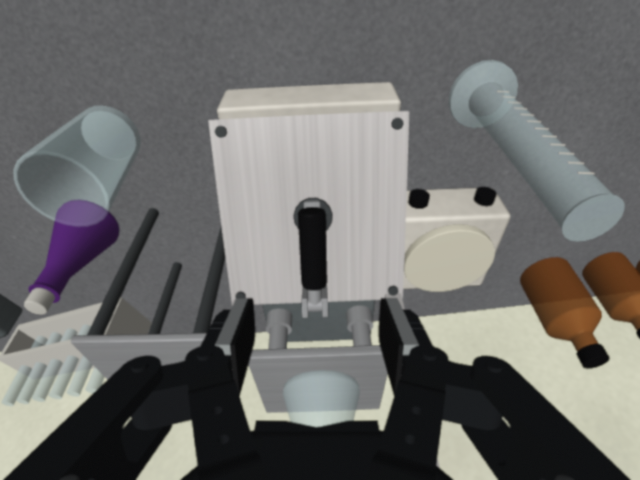

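```bash
python3 - <<'E'
import cv2
a=cv2.imread('pics/u2_full.png')[180:330,260:370]; b=cv2.imread('pics/u_full.png')[250:300,285:355]
cv2.imwrite('pics/v1.png',cv2.resize(a,None,fx=4,fy=4,interpolation=cv2.INTER_CUBIC))
cv2.imwrite('pics/v2.png',cv2.resize(b,None,fx=10,fy=10,interpolation=cv2.INTER_CUBIC))
E
```

```text
(no output)
```

View pics/v1.png

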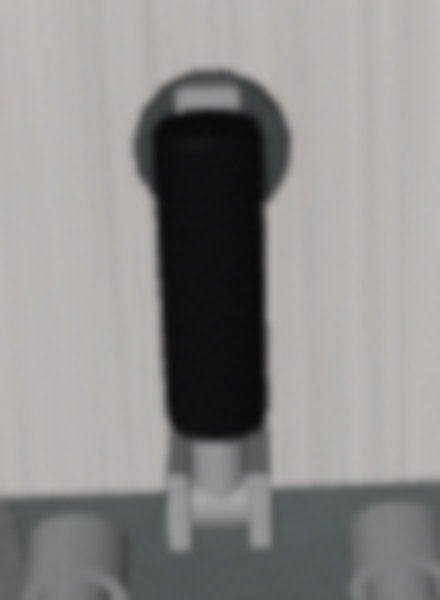

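View pics/v2.png

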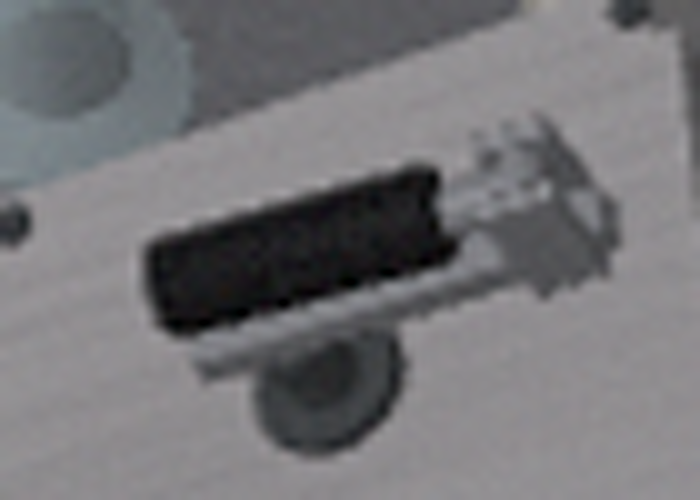

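```bash
python3 - <<'E'
from h import *
snap('scene','w')
a=cv2.imread('pics/u2_full.png')[320:430,60:260]; cv2.imwrite('pics/x1.png',cv2.resize(a,None,fx=4,fy=4,interpolation=cv2.INTER_CUBIC))
a=cv2.imread('pics/u_full.png')[225:315,345:445];b=cv2.imread('pics/w_full.png')[215:350,155:315]
cv2.imwrite('pics/x2.png',cv2.resize(a,None,fx=8,fy=6,interpolation=cv2.INTER_LANCZOS4))
cv2.imwrite('pics/x3.png',cv2.resize(b,None,fx=4.4,fy=4.4,interpolation=cv2.INTER_LANCZOS4))
a=cv2.imread('pics/u2_full.png')[330:420,230:410]; cv2.imwrite('pics/x4.png',cv2.resize(a,None,fx=4,fy=4,interpolation=cv2.INTER_CUBIC))
E
```

```text
(no output)
```

View pics/x1.png

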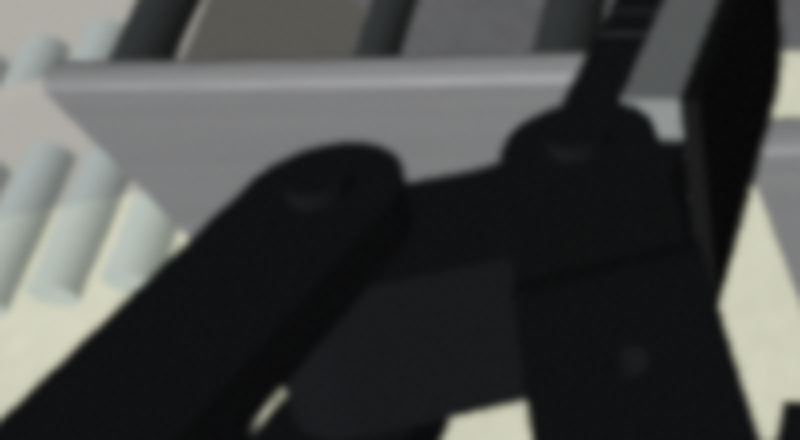

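View pics/x2.png

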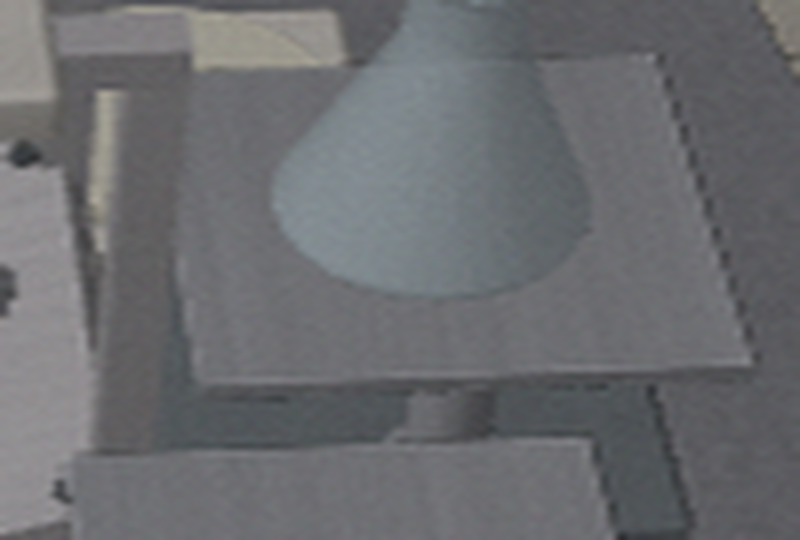

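View pics/x3.png

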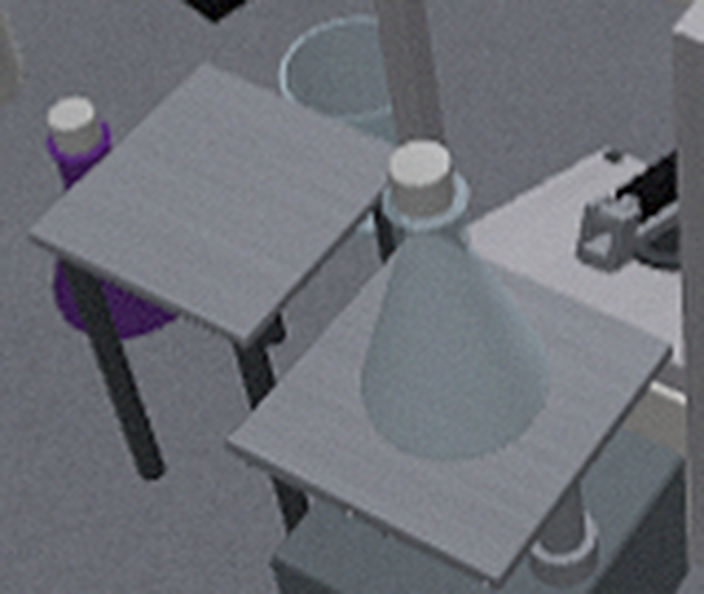

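View pics/x4.png

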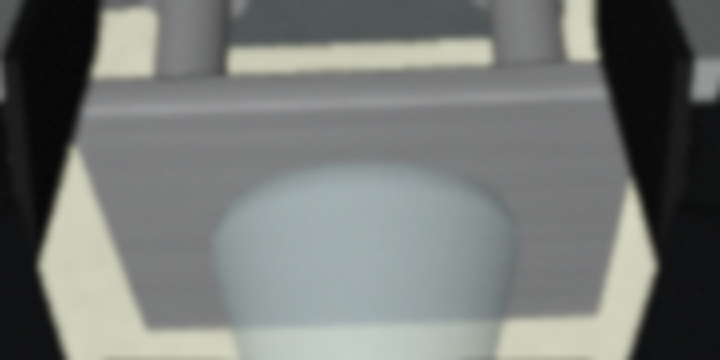

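```bash
python3 - <<'E'
from lev import *
W=view('wrist')
def atx(px,xo):
    o,d=ray(W,px); ol=w2l(o); dl=w2l(o+d)-ol
    return ol+dl*(xo-ol[0])/dl[0]
h=lambda k,x0,y0,ky=None:(lambda x,y:np.array([(x+.5)/k+x0-.5,(y+.5)/(ky or k)+y0-.5]))
x1=h(4,60,320);x2=h(8,345,225,6);x3=h(4.4,155,215);x4=h(4,230,330);n3=h(6,345,280)
print('st',atx(x1(100,93),-.0253),atx(x1(500,84),-.0253));print('pl',atx(x4(120,114),.0089),atx(x4(580,99),.0089))
for z in(.197,.2,.203): print(z,w2l(plane(W,x4(350,106),z)),w2l(plane(W,x4(350,322),z)))
pl=[(S,(1,1),x2(655,56)),(S,(1,-1),x2(752,363)),(S,(-1,-1),x2(202,383)),(C,(1,1),x3(502,578)),(C,(1,-1),x3(228,441)),(W,(1,-1),x4(150,328)),(W,(1,1),x4(598,315))]
st=[(S,(-1,1),x2(75,455)),(S,(1,1),n3(443,110)),(S,(1,-1),n3(510,455)),(S,(-1,-1),n3(88,472)),(C,(-1,-1),x3(205,65)),(C,(1,1),x3(243,337)),(C,(1,-1),x3(32,233)),(W,(-1,-1),x1(45,93))]
for P,T in((pl,st),(pl[:5],st[:7])):
  p,e=fit(P,.07);q,g=fit(T,.065);print(p,q,q[2]-p[2]);print(w2l(p[:3]),w2l(q[:3]))
H=tri([(W,np.array([212/4+260,115/4+180])),(S,np.array([165/10+285,288/10+250]))]);print('handle end',H,(w2l(H[0])-P0)@nL,(w2l(H[0])-P0)@uL)
E
```

```text
st [-0.0253 -0.2119  0.2008] [-0.0253 -0.1188  0.1996]
pl [ 0.0089 -0.0573  0.1995] [0.0089 0.0506 0.1994]
0.197 [ 0.0128 -0.0033  0.197 ] [ 0.1471 -0.0078  0.197 ]
0.2 [ 0.0073 -0.0032  0.2   ] [ 0.1391 -0.0076  0.2   ]
0.203 [ 0.0017 -0.003   0.203 ] [ 0.1312 -0.0074  0.203 ]
[ 0.7557  0.0131  0.1978 -0.1076] [ 0.6993 -0.1425  0.2007 -0.1151] 0.002950856159527393
[0.0787 0.0002 0.1978] [ 0.0398 -0.1607  0.2007]
[ 0.7562  0.0134  0.2012 -0.1028] [ 0.6992 -0.1425  0.2004 -0.1159] -0.0008033398022696536
[0.0793 0.0005 0.2012] [ 0.0397 -0.1606  0.2004]
handle end (array([0.5521, 0.0357, 0.1506]), [array([1.6721, 1.932 ]), array([-0.5347,  0.7493])]) 0.047616744420210834 -0.017476597894631025
```

```bash
python3 - <<'E'
from h import *
o=manip.get_obs();print(o['clock'],np.abs(o['joint_velocities']).max(),o['ft_force'])
print(manip.hand_in())
E
```

```text
18.125 0.007751090872221649 [-0.5008  0.3453  0.0213]
the job is handed in; nothing more can be done
None
```

I swung the handle fully out, cranked the plate about 7.5 rad (roughly 36 mm), folded the handle back down, released it and backed the hand clear. I handed the job in at 18.1 s; no verdict is reported, so these are my own last checks.

- **Handle out:** two camera views put it within about 0.6° of square to the panel, with the plate still about 35 mm short of the stand.
- **Plate level:** most estimates put the plate within about 1 mm of the stand's top: -0.8 mm from the two fixed cameras, and about +0.8 mm from the low-angle wrist view. One fit that added far wrist-view corners disagreed at +3 mm; I judged it less reliable. All are inside the 4 mm limit.
- **Handle folded:** in the side picture the grip lies parallel to the arm. Its end measured 47.6 mm out from the panel against a nominal 44 mm, about 0.04 rad, well under the 0.15 rad limit.
- **Glassware and contact:** the flask and the glassware in my last pictures (measuring cylinder and large beaker) were standing. I did not check the small beaker again after the first pictures. The contact force read about zero with the hand clear.

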